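# Sort chewed teethers and rattles through a turret tidy beside the cot

## Robot

A 6-joint arm with a two-finger parallel gripper is mounted at the origin on the work surface. World frame = base frame: x ahead of the robot, y to its left, z up, the work surface at z = 0. Lengths are in m, angles in rad, forces in N, time in s.
With the tool pointing down it reaches from about 0.4 to 0.925 m from the base axis. Payload 12.5 kg.
Tool frame: the origin (TCP) lies between the finger pads; the fingertips stand manip.nose_length ahead of it and the grasp point (between the pads) lies 2 mm behind it (manip.nose_length is the distance from the TCP to the fingertips, in m); z points along the fingers, y is the direction in which the jaws open and shut (so a half turn about z gives the same grasp; the last joint's range is limited). The gripper opens to 95 mm and grips with 3 to 60 N. Pads are 20 mm wide; open, the fingers measure 119 mm over their backs; the gripper's body (75 mm by 180 mm) begins 59 mm behind the grasp point.
Start: joints at [-1.377, 0.491, 1.559, -0, 1.092, -0.106], TCP at [0.185, -0.597, 0.194] pointing down, gripper open.
Joint ranges: [-3.1, 3.1], [-0.84, 2.19], [0.05, 2.79], [-1.13, 4.28], [0.06, 2.93], [-2.69, 2.69]. Speed limits (rad/s): [2.22, 2.22, 2.79, 3.14, 3.14, 3.14].

## Interface

Orientations are given as [roll, pitch, yaw] about the fixed x, y, z axes, in that order (R = Rz(yaw) Ry(pitch) Rx(roll)).
In Python, from bench import manip gives the robot as it stands.
- The arm moves only by the tool send_rows, never from a script. Its argument "rows" is a list that holds one entry, the list of rows, each a list of 6 numbers: the shift along the tool's x, y, z in mm, then the turn, a rotation vector about the tool's x, y, z in degrees. A call has 1 to 12 rows; each row shifts and turns the pose as measured when the row begins, along the tool's axes as they then stand; what a row does not reach is not made up. A row lasts 1/12 s, in which the tool goes at most 41.7 mm and 7.16 degrees, less where a joint would pass 70% of its speed; a pose out of reach is approached as far as the arm can. A call is refused whole if a number of a shift passes 41.7 or a number of a turn 7.16, either way. A call with a gripper value outside its range is refused whole. "hand" is the opening, from 0 (shut) to 1 (fully open), set as the call begins (left out, the last holds). The fingers move at their own pace and stop on an object; "newtons" is the grip in N (left out, the last holds). Time passes only in rows, so rows that do not move let the fingers close. It gives the time, the measured TCP pose, the force and the opening at its end, in the units of the state.
- manip.get_state(): the state, without advancing time (a new reading comes with each control period).
- manip.read_camera(name): name is "scene" or "top" or "wrist"; returns a dict with "image" (420x560x3 uint8, red, green, blue), "K" (3x3 intrinsics, pixels), "extrinsics" (4x4, takes a point from world to camera coordinates). Camera axes: x right, y down, z forward; pixel columns grow to the right and rows downward; lengths in m; the calibration is good to about 2 mm. The wrist camera is an equidistant fisheye: a pixel r from the principal point sees the ray r / f radians off the axis. A picture is of the moment at which its call begins. There is no depth.
- manip.close_job(): hands the job in, once; it reports no verdict.
The state is a dict: "time_s": time; "q": joint angles; "joint_velocities": joint speeds; "joint_efforts": joint torques, N m; "position": TCP position; "eef_rot": TCP orientation; "ft_force": force on the tool from outside, world axes, zero at the start; "ft_torque": the same for the moment, N m; "grip_width": finger opening in m.
Only numpy, scipy, OpenCV 4.12 (cv2) and the standard library are available. Lean on these libraries where they do the work, as an engineer would, in place of code of your own. Each camera call takes 0.05 s, during which the arm holds its last target.

## Task

Put away everything for the night through the flap of the turret tidy: all turquoise teethers into the blue tub and all wooden rattles into the yellow tub. To choose a tub, lift the red plunger, turn the head until the window is over that tub and let the plunger drop fully home before anything is pushed through the flap. When all is in, turn the head back to its parked middle position with the plunger fully home and the flap shut, and leave the sippy cup and hairbrush where they are.

Things in the scene. Friction and masses are not known exactly. Their poses are not given: they have to be found in the camera images.
- tidy: turret tidy, a fixed sorter 345 mm across; origin on its upright turning axis at table height; its own +x is where the window points when parked. Two fixed tubs stand on it, 95 mm from the axis at +60 and -60 degrees from own +x (sides vary). An aluminium arc at 145 mm radius, top 193 mm above the table, has gaps for the plunger's pin at 180 (parked), 120 and 240 degrees
- head (a joint): turn of the sage-green round head (148 mm radius, 10 mm thick, top face 208 mm above the table) about the upright axis, rad, anticlockwise from above positive, stops at -1.117 and 1.117. Locks at 0 (parked, window over neither tub), 1.047 and -1.047 (window over a tub). The head covers the tubs except at the window. It turns easily once the pin is lifted
- plunger (a joint): lift of the sprung plunger, m: 0 = fully home (pin 10 mm deep in a gap, head locked), at most 0.020. The head is free above 0.010; between gaps the pin rides on the arc at 0.010. The spring pulls down with about 2.5 N at home, 5 N at full lift, so it drops home by itself at a gap (gap 14 mm wide, pin 10 mm)
- plunger_knob (a point): centre of the red plunger knob, an upright cylinder 26 mm in diameter and 27 mm high, 145 mm from the turning axis, exactly opposite the window; at home its centre is 247 mm above the table and its lower end 26 mm above the head's top face. It is gripped from above, lifted straight up and carried round to turn the head
- window (a point): centre of the rectangular window, at the head's top face (208 mm above the table), 95 mm from the turning axis; 84 mm along the radius by 70 mm across. Its own x axis points outward along the radius. A black sprung flap closes it, nearly flush
- flap (a joint): opening of the black flap, rad: 0 shut, at most 1.45; hinged on the window's long edge on the anticlockwise side (window's own +y), swings down into the tub and springs shut. About 1 N at its middle starts to open it, more than a teether or rattle weighs; it may pinch a thing that is half through until it is pushed on, to about 60 mm below the head's top
- wash_tub_mid (a point): centre, half-way up, of the blue round tub for teethers: 132 mm across at the rim, 128 mm at the foot, 179 mm high, rim 189 mm and floor 15 mm above the table, a small cone (23 mm high) in the middle of the floor; fixed
- keep_tub_mid (a point): centre, half-way up, of the yellow round tub for rattles: 132 mm across at the rim, 128 mm at the foot, 179 mm high, rim 189 mm and floor 15 mm above the table, a small cone (23 mm high) in the middle of the floor; fixed
- teether1_mid (a point): centre, half-way up, of a turquoise hard silicone teether, a stubby upright peg 50 mm high with two pale rings, 38 mm across its foot and 31 mm across its upper half, about 70 g, stands upright on the table at the start, own z axis along its length. May be absent
- teether2_mid (a point): centre, half-way up, of a turquoise hard silicone teether, a stubby upright peg 50 mm high with two pale rings, 38 mm across its foot and 31 mm across its upper half, about 70 g, stands upright on the table at the start, own z axis along its length. May be absent
- teether3_mid (a point): centre, half-way up, of a turquoise hard silicone teether, a stubby upright peg 50 mm high with two pale rings, 38 mm across its foot and 31 mm across its upper half, about 70 g, stands upright on the table at the start, own z axis along its length. May be absent
- rattle1_mid (a point): centre, half-way up, of a brown wooden rattle with a red band, an upright cylinder 36 mm in diameter (rounded top), 48 mm high, about 65 g, stands upright on the table at the start, own z axis along its length. May be absent
- rattle2_mid (a point): centre, half-way up, of a brown wooden rattle with a red band, an upright cylinder 36 mm in diameter (rounded top), 48 mm high, about 65 g, stands upright on the table at the start, own z axis along its length. May be absent
- sippy_cup: lilac closed sippy cup with white lid, 74 mm across, 118 mm high, loose; origin under its centre; to be left alone
- hairbrush: small steel baby hairbrush, lying, 180 mm long, 36 mm wide, 28 mm high, loose; origin on the table below its neck, own x towards the bristle head; to be left alone
Mind the look-alikes: they are no part of the job. Leave any purple look-alike of the part that bears teether2_mid alone. What is shaped like the part that bears rattle1_mid but pink is not meant.

How it is judged:
On the way, in this order (a step that is already met when the one before it is completed fails the run):
1. the head is turned over one of the tubs and locked there, plunger home (value of joint plunger below 0.003 m and (horizontal distance between window and wash_tub_mid below 0.012 m or horizontal distance between window and keep_tub_mid below 0.012 m)), for 0.2 s.
2. every teether present lies in the blue tub and every rattle present in the yellow tub (horizontal distance between each of teether1_mid, teether2_mid, teether3_mid and wash_tub_mid below 0.058 m and height (world z) of each of teether1_mid, teether2_mid, teether3_mid, rattle1_mid, rattle2_mid below 0.15 m and horizontal distance between each of rattle1_mid, rattle2_mid and keep_tub_mid below 0.058 m), for 0.2 s.
At the end, for the whole second after the job is handed in: every teether present is in the blue tub and every rattle present in the yellow one (centre within 58 mm of the tub's axis and under 150 mm above the table); the head is parked within 0.05 rad, the plunger home within 3 mm, the flap shut within 0.1 rad (all of step 2 and value of joint plunger below 0.003 m and value of joint head between -0.05 and 0.05 rad and value of joint flap below 0.1 rad); the robot touches nothing.
It fails at once if the flap is pushed open (over 0.3 rad) while the plunger is not home (value of joint flap above 0.3 rad and value of joint plunger above 0.005 m).
It fails at once if the sippy cup is moved more than 40 mm or tipped (distance of sippy_cup from where it was at the start of the episode above 0.04 m or angle between sippy_cup's own z axis and vertical above 0.5 rad).
It fails at once if the hairbrush is moved more than 50 mm (distance of hairbrush from where it was at the start of the episode above 0.05 m).
Of teether1, teether2, teether3 only 2 to 3 are there at a start; the rules pass over those that are not, and their reading is None.
Of rattle1, rattle2 only 1 to 2 are there at a start; the rules pass over those that are not, and their reading is None.
At some moment in a run one of teether1, teether2, teether3, rattle1, rattle2 may be knocked a few centimetres aside while the robot is not near it.
It also fails if it takes over 210 s, if anything falls off the work surface, if the arm or the gripper's body presses on something with over 40 N, if the wrist force passes 120 N, or if a joint passes its speed limit or range.

## Working session

There is one attempt and no reset: what is moved stays moved. The work goes in short steps, Python scripts to look and compute and a tool call to move; the robot and the scene stay as the last step left them, time stands still between calls to the robot, and variables do not carry over. Pictures are saved under pics/ and viewed, and the job is handed in when it is done.

Besides the shell and the picture viewer there is one more tool, called after ">>>" by a JSON object that holds its "method" and its "body", one argument or row to a line. send_rows: Moves the arm, as the interface text tells. Its arguments: {"type":"object","properties":{"rows":{"type":"array","items":{"type":"array","items":{"type":"array","items":{"type":"number"}}}},"hand":{"type":"number"},"newtons":{"type":"number"}},"required":["rows"]}

```bash
ls; mkdir -p pics
python3 - <<'E'
from bench import manip
import cv2
print(manip.nose_length, manip.get_state())
for n in ["scene","top","wrist"]:
    r=manip.read_camera(n); cv2.imwrite(f"pics/{n}0.png",r["image"][:,:,::-1]); print(n,r["K"],r["extrinsics"])
E
```

```text
pics
0.017 {'time_s': 0.0, 'q': array([-1.37660950e+00,  4.91552535e-01,  1.55942331e+00,  8.05129072e-06,
        1.09169377e+00, -1.05629101e-01]), 'joint_velocities': array([ 0.00063833, -0.00014434,  0.00165544,  0.00032034, -0.00064245,
        0.0012925 ]), 'joint_efforts': array([ 1.13361453e-03, -6.12638855e+01, -2.58181465e+01,  6.92797755e-02,
        4.81972320e-02, -1.22424476e-04]), 'position': array([ 0.18454771, -0.59686892,  0.19307512]), 'eef_rot': array([-3.14052244e+00, -1.20648284e-04,  2.99812149e-01]), 'ft_force': array([-0.16080332,  0.27914926,  0.40801421]), 'ft_torque': array([-0.02691279,  0.04852922, -0.02621867]), 'grip_width': 0.09476372091102193}
scene [[383.68419819   0.         279.32926533]
 [  0.         383.68419819 208.59985308]
 [  0.           0.           1.        ]] [[-0.04752432  0.99876596  0.01442185  0.00939739]
 [ 0.69409644  0.04340317 -0.7185724  -0.23809754]
 [-0.71831161 -0.02413951 -0.6953026   1.47132059]
 [ 0.          0.          0.          1.        ]]
top [[425.92001797   0.         283.22960197]
 [  0.         425.92001797 209.55371533]
 [  0.           0.           1.        ]] [[-0.01445145 -0.99985661  0.00882723 -0.01548771]
 [-0.99555208  0.01356615 -0.09323097  0.56140471]
 [ 0.09309785 -0.01013529 -0.99560538  1.23873406]
 [ 0.          0.          0.          1.        ]]
wrist [[325.1922621    0.         278.73015654]
 [  0.         325.1922621  210.50101353]
 [  0.           0.           1.        ]] [[ 2.94580112e-01 -9.55626690e-01 -4.31908481e-04 -6.25528087e-01]
 [-9.22530648e-01 -2.84495830e-01  2.60766806e-01 -2.95070371e-02]
 [-2.49318596e-01 -7.64182659e-02 -9.65401723e-01  3.89208138e-01]
 [ 0.00000000e+00  0.00000000e+00  0.00000000e+00  1.00000000e+00]]
```

View pics/top0.png

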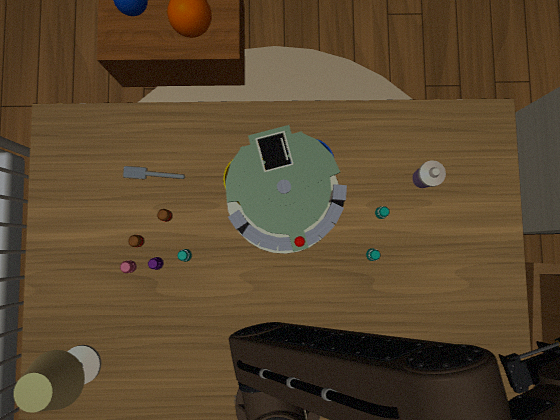

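View pics/scene0.png

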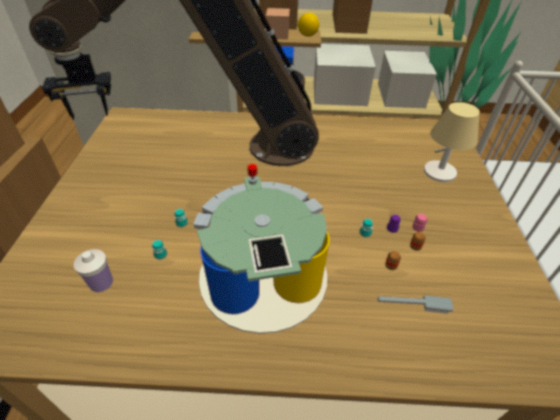

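View pics/wrist0.png

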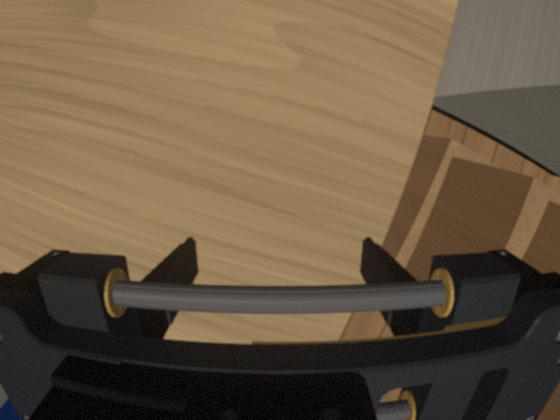

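The top view has +x up and +y to the left. There are teethers at about (383,212), (374,255) and (184,255), and rattles at (164,215) and (136,241). The decoys are purple at (155,264) and pink at (128,267). The head is parked with its window pointing away from the robot and the knob at (299,241). The yellow tub is on the left and the blue tub on the right.

```bash
cat > h.py <<'E'
import numpy as np, cv2
from bench import manip
from scipy.spatial.transform import Rotation as R
def ray(r,u,v):
    K,E=r["K"],r["extrinsics"]; d=np.array([(u-K[0,2])/K[0,0],(v-K[1,2])/K[1,1],1.])
    Rm,t=E[:3,:3],E[:3,3]; return -Rm.T@t, Rm.T@d
def onplane(r,u,v,z):
    c,d=ray(r,u,v); return c+d*(z-c[2])/d[2]
def proj(r,p):
    q=r["K"]@(r["extrinsics"]@np.r_[p,1])[:3]; return q[:2]/q[2]
def tri(r1,p1,r2,p2):
    c1,d1=ray(r1,*p1); c2,d2=ray(r2,*p2)
    s=np.linalg.lstsq(np.c_[d1,-d2],c2-c1,rcond=None)[0]
    a,b=c1+d1*s[0],c2+d2*s[1]; return (a+b)/2, np.linalg.norm(a-b)
RANGES={"teal":((80,120,60),(95,255,255)),"brown":((3,120,40),(12,255,160)),"red":((0,200,110),(4,255,255)),"purple":((122,80,30),(145,255,200)),
 "pink":((160,60,100),(178,255,255)),"blue":((105,180,60),(120,255,255)),"yellow":((20,200,100),(30,255,255)),"sage":((50,25,60),(80,110,220))}
def blobs(r,c,amin=25,amax=1e6):
    hsv=cv2.cvtColor(r["image"],cv2.COLOR_RGB2HSV); m=cv2.inRange(hsv,*map(np.array,RANGES[c]))
    m=cv2.morphologyEx(m,cv2.MORPH_CLOSE,np.ones((5,5),np.uint8))
    n,l,s,ce=cv2.connectedComponentsWithStats(m)
    return [(ce[i],s[i]) for i in range(1,n) if amin<=s[i][4]<=amax]
def shot(n,name):
    r=manip.read_camera(n); cv2.imwrite(f"pics/{name}.png",r["image"][:,:,::-1]); return r
def st():
    s=manip.get_state(); print("t",round(s["time_s"],2),"pos",np.round(s["position"]*1000,1),"rpy",np.round(np.degrees(s["eef_rot"]),1),"F",np.round(s["ft_force"],1),"w",round(s["grip_width"]*1000,1)); return s
def delta(p,yaw_deg):
    "shift mm in tool frame and turn about tool z (deg) to pose p (m), tool down, yaw"
    s=manip.get_state(); Rc=R.from_euler("xyz",s["eef_rot"]); d=Rc.inv().apply(np.array(p)-s["position"])*1000
    rv=np.degrees((Rc.inv()*R.from_euler("xyz",[np.pi,0,np.radians(yaw_deg)])).as_rotvec())
    print("shift",np.round(d,1),"turn",np.round(rv,1))
E
python3 - <<'E'
from h import *
rs={n:manip.read_camera(n) for n in("top","scene")}
for n in rs:
  for c in RANGES:
    print(n,c,[(np.round(b[0],1).tolist(),b[1][2:].tolist()) + ((np.round(onplane(rs[n],*b[0],.025)[:2]*1000).tolist(),) if c not in("blue","yellow","sage") else ()) for b in blobs(rs[n],c)])
E
```

```text
top teal [([381.6, 211.6], [14, 12, 121], [551.0, -316.0]), ([181.9, 255.1], [9, 12, 74], [431.0, 276.0]), ([372.5, 254.5], [14, 12, 120], [425.0, -285.0])]
top brown [([81.6, 2.6], [11, 7, 38], [1214.0, 593.0]), ([111.4, 12.4], [24, 23, 134], [1182.0, 500.0]), ([178.8, 49.1], [159, 96, 6500], [1061.0, 291.0]), ([28.9, 6.7], [12, 9, 39], [1202.0, 755.0]), ([54.2, 9.4], [13, 7, 28], [1193.0, 676.0]), ([40.0, 29.7], [10, 41, 102], [1128.0, 718.0]), ([15.7, 43.8], [11, 19, 79], [1083.0, 790.0]), ([4.5, 72.1], [9, 9, 31], [993.0, 820.0]), ([436.3, 84.4], [8, 14, 34], [940.0, -499.0]), ([72.1, 92.5], [7, 14, 25], [927.0, 613.0]), ([164.7, 214.6], [14, 13, 128], [551.0, 328.0]), ([136.9, 240.9], [14, 14, 113], [475.0, 409.0]), ([299.0, 240.7], [11, 11, 81], [468.0, -69.0]), ([527.7, 238.6], [8, 7, 35], [465.0, -748.0]), ([529.6, 283.1], [8, 44, 183], [334.0, -745.0]), ([550.5, 307.2], [20, 69, 1145], [264.0, -801.0]), ([234.0, 342.7], [6, 7, 28], [177.0, 124.0]), ([250.2, 349.5], [12, 13, 53], [158.0, 78.0]), ([336.4, 368.5], [14, 19, 59], [100.0, -170.0]), ([355.6, 382.5], [17, 10, 48], [
[... 929 characters left out ...]
, 404.0]), ([391.3, 263.2], [13, 10, 64], [562.0, 321.0])]
scene red [([252.5, 168.7], [7, 10, 51], [175.0, -95.0])]
scene purple [([393.6, 223.2], [12, 15, 120], [410.0, 353.0])]
scene pink [([419.6, 222.2], [13, 16, 149], [401.0, 432.0])]
scene blue [([287.7, 52.6], [12, 16, 123]), ([229.5, 287.8], [56, 62, 1807])]
scene yellow [([308.3, 23.3], [21, 23, 342]), ([304.1, 278.2], [55, 69, 1497])]
scene sage [([459.2, 16.0], [14, 40, 194]), ([475.4, 8.1], [8, 19, 47]), ([483.9, 16.1], [15, 35, 37]), ([492.4, 52.1], [63, 107, 1364]), ([443.2, 64.4], [30, 38, 243]), ([261.2, 228.4], [126, 102, 7099]), ([181.1, 217.2], [13, 18, 61]), ([366.1, 228.0], [13, 18, 79]), ([158.6, 250.3], [15, 19, 88])]
```

Run:
```python
from h import *
t=manip.read_camera("top"); s=manip.read_camera("scene")
kt=onplane(t,299,241,.256)
print("knob top",kt, "tri",tri(t,(299,241),s,(252.5,168.7)))
im=t["image"]
crop=cv2.resize(im[110:260,210:360],None,fx=4,fy=4,interpolation=cv2.INTER_CUBIC); cv2.imwrite("pics/headc.png",crop[:,:,::-1])
g=s["image"][150:320,180:350]; cv2.imwrite("pics/heads.png",cv2.resize(g,None,fx=3.5,fy=3.5,interpolation=cv2.INTER_CUBIC)[:,:,::-1])
print("hub",onplane(t,284.5,186.5,.21),"hub s",onplane(s,262,221,.21))
hsv=cv2.cvtColor(im,cv2.COLOR_RGB2HSV); m=(hsv[:,:,2]<40).astype(np.uint8)
n,l,st_,ce=cv2.connectedComponentsWithStats(m)
for i in range(1,n):
    if 230<ce[i][0]<320 and 120<ce[i][1]<180 and st_[i][4]>100: print("win",ce[i],st_[i],onplane(t,*ce[i],.208), cv2.minAreaRect(np.argwhere(l==i)[:,::-1].astype(np.float32)))
```

```text
knob top [ 0.46294507 -0.05797308  0.256     ] tri (array([ 0.46303881, -0.05836193,  0.25202492]), np.float64(0.00041268911485951767))
hub [ 0.60294533 -0.02559048  0.21      ] hub s [ 0.60349503 -0.02408023  0.21      ]
win [272.84475524 151.32727273] [258 133  33  37 715] [0.69502068 0.00303542 0.208     ] ((273.8778991699219, 151.0318603515625), (31.30031967163086, 25.747037887573242), 75.3791275024414)
```

View pics/headc.png

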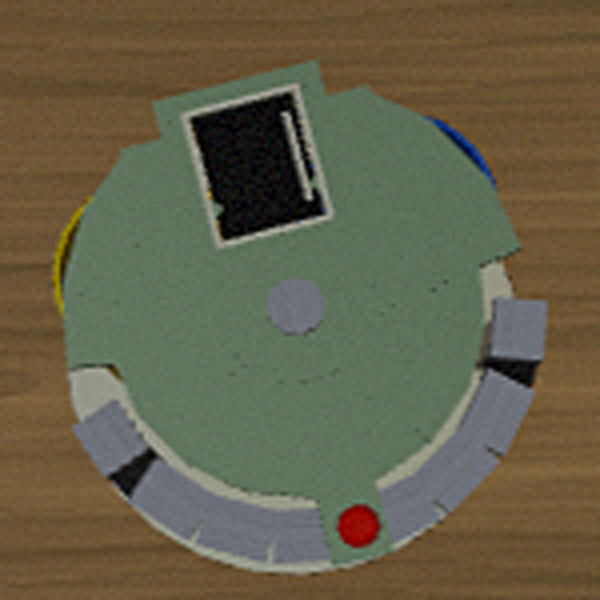

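View pics/heads.png

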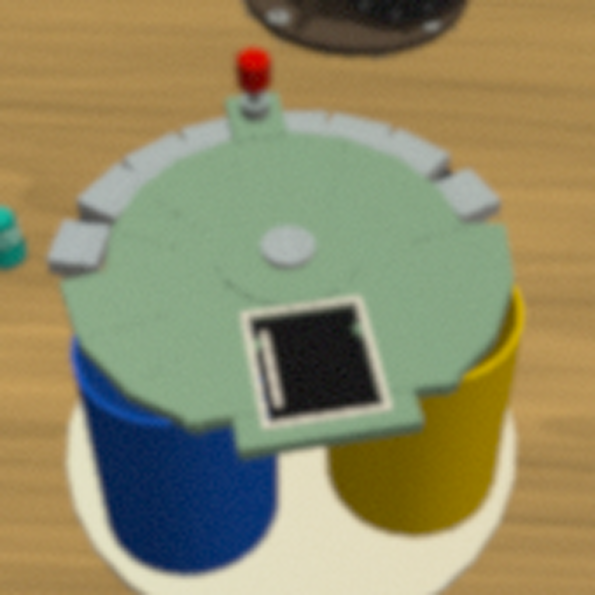

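```bash
python3 -c "
from h import *
delta([.463,-.058,.31],103.3)"
```

```text
shift [ 425.2 -432.9 -116.4] turn [ -0.   -0.  -86.1]
```

>>> {"method": "send_rows", "body": {
  "rows": [
    [[28,-28.5,-9.5,0,0,0],[28,-28.5,-9.5,0,0,0],[28,-28.5,-9.5,0,0,0],[28,-28.5,-9.5,0,0,0],[28,-28.5,-9.5,0,0,0],[28,-28.5,-9.5,0,0,0],[28,-28.5,-9.5,0,0,0],[28,-28.5,-9.5,0,0,0],[28,-28.5,-9.5,0,0,0],[28,-28.5,-9.5,0,0,0],[28,-28.5,-9.5,0,0,0],[28,-28.5,-9.5,0,0,0]]
  ],
  "hand": 1,
  "newtons": 40
}}

```text
time_s: 1.35
position: [0.4042, -0.1666, 0.3076]
eef_rot: [-3.14, -0.001, 0.289]
ft_force: [1.1, -1.0, -0.2]
grip_width: 0.095
```

```bash
python3 -c "
from h import *
st();delta([.463,-.058,.31],103.3)"
```

```text
t 1.35 pos [ 404.2 -166.6  307.6] rpy [-1.799e+02 -1.000e-01  1.650e+01] F [ 1.1 -1.  -0.2] w 95.0
shift [ 87.3 -87.4  -2.1] turn [ -0.   -0.1 -86.8]
```

Motion tracks well. Next I finish the approach and turn the tool in place.

>>> {"method": "send_rows", "body": {
  "rows": [
    [[29,-29,-1,0,0,0],[29,-29,-1,0,0,0],[29,-29,-1,0,0,0],[0,0,0,0,0,-7.1],[0,0,0,0,0,-7.1],[0,0,0,0,0,-7.1],[0,0,0,0,0,-7.1],[0,0,0,0,0,-7.1],[0,0,0,0,0,-7.1],[0,0,0,0,0,-7.1],[0,0,0,0,0,-7.1],[0,0,0,0,0,-7.1]]
  ]
}}

```text
time_s: 2.35
position: [0.4654, -0.0462, 0.3146]
eef_rot: [3.134, -0.002, 1.413]
ft_force: [-1.2, -1.0, 0.1]
grip_width: 0.0949
```

>>> {"method": "send_rows", "body": {
  "rows": [
    [[0,0,0,0,0,-7.1],[0,0,0,0,0,-7.1],[0,0,0,0,0,-7.1],[0,0,0,0,0,0],[0,0,0,0,0,0]]
  ]
}}

```text
time_s: 2.77
position: [0.465, -0.0461, 0.3149]
eef_rot: [3.133, 0.001, 1.791]
ft_force: [0.7, 0.2, -0.6]
grip_width: 0.0951
```

```bash
python3 -c "
from h import *
st();delta([.463,-.058,.31],103.3);delta([.463,-.058,.245],103.3); shot('wrist','w1'); shot('top','t1')"
```

```text
t 2.77 pos [465.  -46.1 314.9] rpy [1.795e+02 1.000e-01 1.026e+02] F [ 0.7  0.2 -0.6] w 95.1
shift [-11.2  -4.6   4.8] turn [ 0.5  0.1 -0.7]
shift [-11.1  -5.2  69.8] turn [ 0.5  0.1 -0.7]
```

View pics/w1.png

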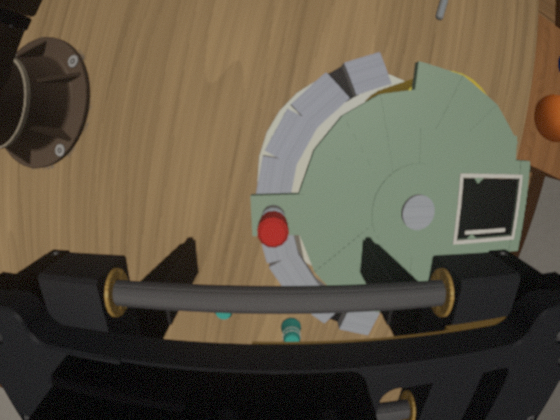

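The wrist view shows the knob at (273,228), midway between the fingers. Next I move over it, descend and grip.

>>> {"method": "send_rows", "body": {
  "rows": [
    [[-11,-5,0,0.5,0,-0.7],[0,0,17.5,0,0,0],[0,0,17.5,0,0,0],[0,0,17.5,0,0,0],[0,0,17.5,0,0,0],[0,0,0,0,0,0]]
  ]
}}

```text
time_s: 3.37
position: [0.4631, -0.0587, 0.2435]
eef_rot: [3.139, 0.003, 1.784]
ft_force: [0.4, 0.2, 0.1]
grip_width: 0.0949
```

```bash
python3 -c "
from h import *
st();delta([.463,-.058,.245],103.3)"
```

```text
t 3.37 pos [463.1 -58.7 243.5] rpy [179.8   0.2 102.2] F [0.4 0.2 0.1] w 94.9
shift [ 0.7  0.  -1.5] turn [ 0.2  0.2 -1.1]
```

>>> {"method": "send_rows", "body": {
  "rows": [
    [[0,0,-1.5,0,0,-1],[0,0,0,0,0,0],[0,0,0,0,0,0],[0,0,0,0,0,0],[0,0,0,0,0,0],[0,0,0,0,0,0],[0,0,0,0,0,0],[0,0,0,0,0,0]]
  ],
  "hand": 0,
  "newtons": 40
}}

```text
time_s: 4.03
position: [0.4646, -0.059, 0.2495]
eef_rot: [3.134, 0.005, 1.798]
ft_force: [-0.1, 0.0, 1.0]
grip_width: 0.0471
```

>>> {"method": "send_rows", "body": {
  "rows": [
    [[0,0,-5,0,0,0],[0,0,-5,0,0,0],[0,0,-5,0,0,0],[0,0,0,0,0,0],[0,0,0,0,0,0]]
  ]
}}

```text
time_s: 4.45
position: [0.4646, -0.0589, 0.2666]
eef_rot: [3.134, 0.006, 1.798]
ft_force: [0.1, -0.1, 0.2]
grip_width: 0.0134
```

```bash
python3 -c "
from h import *
st();delta([.463,-.058,.260],103.3)"
```

```text
t 4.45 pos [464.6 -58.9 266.6] rpy [179.5   0.3 103. ] F [ 0.1 -0.1  0.2] w 13.4
shift [ 1.3 -1.4  6.6] turn [ 0.5  0.3 -0.3]
```

```bash
python3 -c "
from h import *
s=shot('scene','s2'); shot('wrist','w2');t=shot('top','t2')
print([b[0] for b in blobs(s,'red')],[b[0] for b in blobs(t,'red')])
cv2.imwrite('pics/s2c.png',cv2.resize(s['image'][100:290,150:370],None,fx=3,fy=3)[:,:,::-1])"
```

```text
[array([252.30769231, 168.86538462])] []
```

View pics/s2c.png

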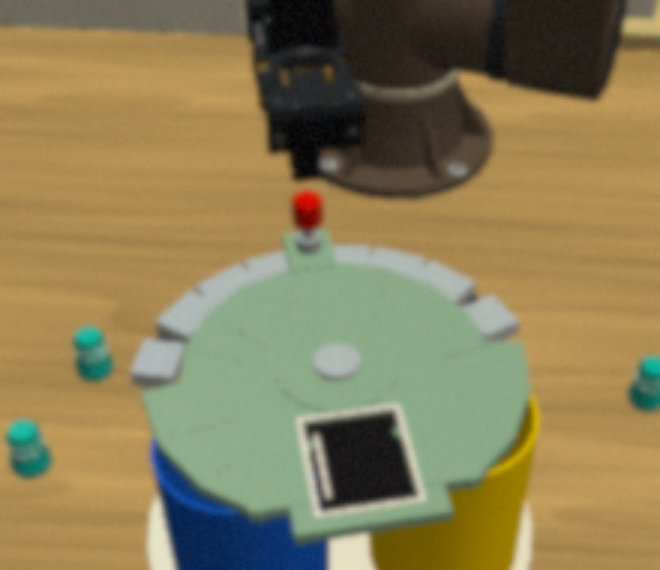

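View pics/w2.png

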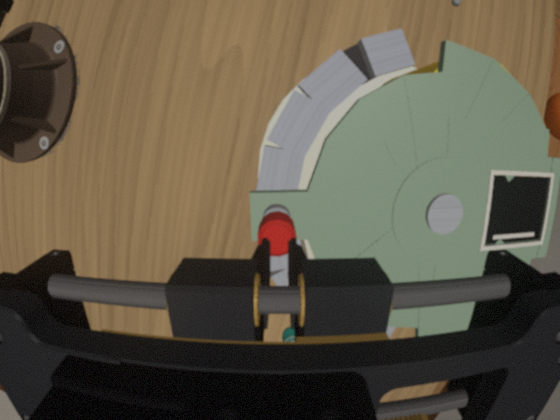

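```bash
cat >> h.py <<'E'
def fproj(r,p):
    q=(r["extrinsics"]@np.r_[p,1])[:3]; n=np.hypot(q[0],q[1]); th=np.arctan2(n,q[2]); f=r["K"][0,0]
    return np.array([r["K"][0,2]+f*th*q[0]/n, r["K"][1,2]+f*th*q[1]/n])
def fray(r,u,v):
    f=r["K"][0,0]; a=np.array([u-r["K"][0,2],v-r["K"][1,2]]); n=np.hypot(*a)+1e-9; th=n/f
    d=np.r_[a/n*np.sin(th),np.cos(th)]; Rm,t=r["extrinsics"][:3,:3],r["extrinsics"][:3,3]
    return -Rm.T@t, Rm.T@d
def fplane(r,u,v,z):
    c,d=fray(r,u,v); return c+d*(z-c[2])/d[2]
E
python3 - <<'E'
from h import *
s=manip.read_camera("scene");w=manip.read_camera("wrist")
S=st(); p=S["position"]; Rc=R.from_euler("xyz",S["eef_rot"])
tip=p+Rc.apply([0,0,.017]); print("tip",tip,"scene",proj(s,tip),"wrist",fproj(w,tip),"tcp",fproj(w,p))
b=[x for x in blobs(w,"red",100)]; print(b)
for z in (.247,.26): print(fproj(w,[.463,-.058,z]), proj(s,[.463,-.058,z]))
E
```

```text
t 4.7 pos [464.5 -58.9 266.1] rpy [179.6   0.3 103. ] F [ 0.1 -0.4 -0.1] w 0.7
tip [ 0.46459789 -0.0589659   0.24911107] scene [252.32196975 169.99132272] wrist [279.74770103 233.83729914] tcp [279.79482984 242.77967034]
[(array([273.57  , 234.5775]), array([260, 222,  35,  31, 400], dtype=int32))]
[277.74759074 230.99847667] [252.7945094  170.27287992]
[277.81018947 237.59488597] [252.61948586 166.17579112]
```

Run:
```python
from h import *
s=shot('scene','s3'); w=shot('wrist','w3'); S=st(); p=S["position"]
a=cv2.resize(s['image'][130:190,220:290],None,fx=8,fy=8,interpolation=cv2.INTER_NEAREST)
b=cv2.resize(w['image'][200:300,230:330],None,fx=4.8,fy=4.8,interpolation=cv2.INTER_NEAREST)
a=cv2.convertScaleAbs(a,alpha=1.8,beta=20);b=cv2.convertScaleAbs(b,alpha=1.8,beta=20)
a=cv2.resize(a,(380,480)); b=cv2.resize(b,(400,480))
cv2.imwrite("pics/z3.png",np.hstack([a,b])[:,:,::-1])
```

```text
t 4.8 pos [464.5 -58.9 266.1] rpy [179.6   0.3 103. ] F [ 0.  -1.1  0.3] w 0.6
```

View pics/z3.png

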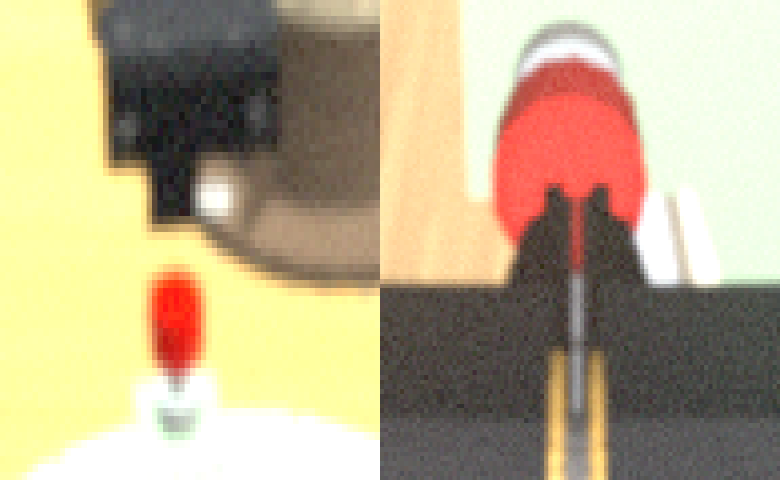

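Run:
```python
from h import *
s=manip.read_camera("scene");w=manip.read_camera("wrist")
def T(a,b):
    (c1,d1),(c2,d2)=a,b
    k=np.linalg.lstsq(np.c_[d1,-d2],c2-c1,rcond=None)[0]; return c1+d1*k[0],c2+d2*k[1]
print("tip",T(ray(s,252.3,157.5),fray(w,279.5,238.5)))
print("knobtop",T(ray(s,252.3,164.5),fray(w,277,232)))
print(manip.nose_length)
print("cam",-w["extrinsics"][:3,:3].T@w["extrinsics"][:3,3])
for z in (.25,.26,.27,.28,.29): print(z,proj(s,[.4646,-.059,z]),fproj(w,[.4646,-.059,z]))
```

```text
tip (array([ 0.46110593, -0.05810928,  0.28533991]), array([ 0.46215588, -0.05025065,  0.28261637]))
knobtop (array([ 0.46086977, -0.05888707,  0.26357099]), array([ 0.4615267 , -0.05377566,  0.26189171]))
0.017
cam [0.44631963 0.01188164 0.4557911 ]
0.25 [252.29617288 169.71264289] [279.71092696 234.31299564]
0.26 [252.15776535 166.55327041] [279.84732603 239.5252558 ]
0.27 [252.01733455 163.34771369] [279.99645025 245.22647101]
0.28 [251.87483579 160.09495259] [280.16006131 251.48477333]
0.29 [251.73022306 156.79393668] [280.34023673 258.38061117]
```

>>> {"method": "send_rows", "body": {
  "rows": [
    [[0,0,0,0,0,0],[0,0,0,0,0,0],[0,0,0,0,0,0],[0,0,0,0,0,0],[0,0,0,0,0,0],[0,0,0,0,0,0],[0,0,0,0,0,0],[0,0,0,0,0,0],[0,0,10,0,0,0],[0,0,10,0,0,0],[0,0,0,0,0,0]]
  ],
  "hand": 0.55
}}

```text
time_s: 5.82
position: [0.4649, -0.059, 0.2459]
eef_rot: [3.133, 0.006, 1.798]
ft_force: [-0.9, 0.5, -0.5]
grip_width: 0.0521
```

```bash
cat > z.py <<'E'
from h import *
import sys
s=shot('scene','s'+sys.argv[1]); w=shot('wrist','w'+sys.argv[1]); t=shot('top','t'+sys.argv[1]); S=st()
f=lambda im,x,y,h:cv2.convertScaleAbs(cv2.resize(im[y-h:y+h,x-h:x+h],(390,390),interpolation=cv2.INTER_NEAREST),alpha=1.8,beta=20)
p=S["position"]; u=proj(s,p).astype(int); 
cv2.imwrite(f"pics/z{sys.argv[1]}.png",np.hstack([f(s['image'],u[0],u[1],35),f(w['image'],280,250,50)])[:,:,::-1]); print("center",u)
E
python3 z.py 4
```

```text
t 5.97 pos [465.6 -59.2 247.5] rpy [179.4   0.4 103. ] F [-0.3  0.2  0.2] w 52.3
center [252 170]
```

View pics/z4.png

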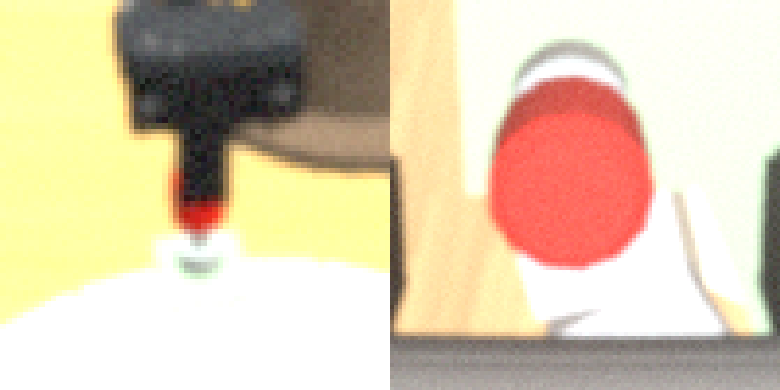

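View pics/t4.png

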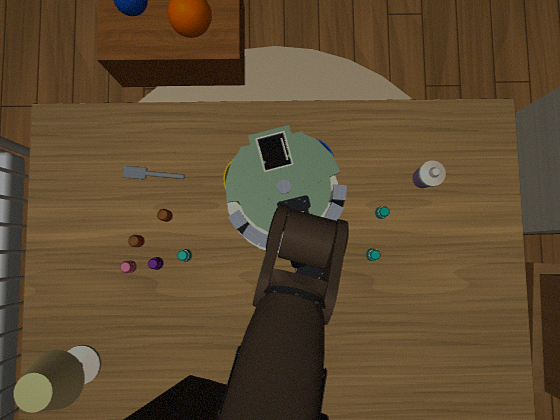

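>>> {"method": "send_rows", "body": {
  "rows": [
    [[-1.5,1,5,0.5,0,0],[0,0,5,0,0,0],[0,0,4,0,0,0],[0,0,0,0,0,0],[0,0,0,0,0,0],[0,0,0,0,0,0],[0,0,0,0,0,0],[0,0,0,0,0,0],[0,0,0,0,0,0],[0,0,0,0,0,0]]
  ],
  "hand": 0,
  "newtons": 20
}}

```text
time_s: 6.8
position: [0.4637, -0.0613, 0.2334]
eef_rot: [-3.134, 0.007, 1.799]
ft_force: [-0.7, -0.2, 1.0]
grip_width: 0.0246
```

```bash
python3 z.py 5
```

```text
t 6.95 pos [463.6 -61.3 233.4] rpy [-179.6    0.4  103.1] F [ 0.2 -0.3  1.1] w 24.4
center [251 174]
```

View pics/z5.png

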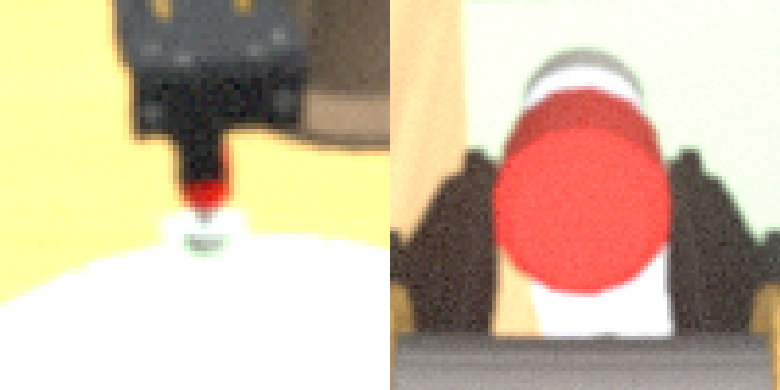

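>>> {"method": "send_rows", "body": {
  "rows": [
    [[0,0,-4,0,0,0],[0,0,-4,0,0,0],[0,0,-4,0,0,0],[0,0,-4,0,0,0],[0,0,0,0,0,0],[0,0,0,0,0,0]]
  ],
  "newtons": 40
}}

```text
time_s: 7.45
position: [0.4635, -0.061, 0.25]
eef_rot: [-3.133, 0.006, 1.799]
ft_force: [1.0, -0.2, -5.5]
grip_width: 0.0241
```

```bash
python3 z.py 6
```

```text
t 7.6 pos [463.5 -61.  249.8] rpy [-179.5    0.3  103.1] F [ 1.6  0.2 -5.7] w 23.8
center [251 169]
```

View pics/z6.png

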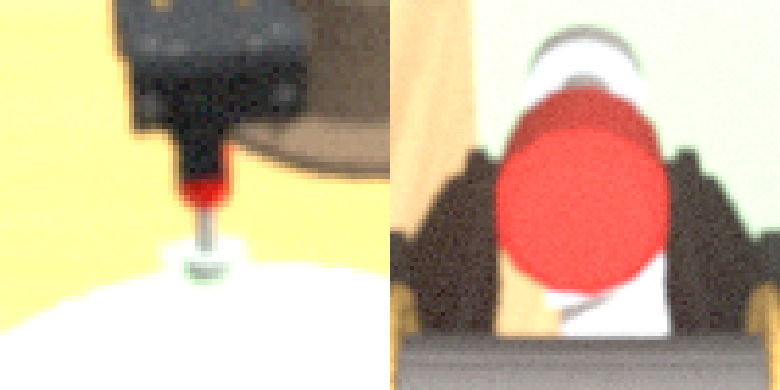

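The plunger is lifted: the force is about −5.6 N and the bare stem is visible. Next I carry the knob round by −60°.

>>> {"method": "send_rows", "body": {
  "rows": [
    [[12.6,0.55,0,0,0,5],[12.6,0.55,0,0,0,5],[12.6,0.55,0,0,0,5],[12.6,0.55,0,0,0,5],[12.6,0.55,0,0,0,5],[12.6,0.55,0,0,0,5],[0,0,0,0,0,0]]
  ]
}}

```text
time_s: 8.18
position: [0.4638, 0.0162, 0.2473]
eef_rot: [-3.13, 0.012, 1.25]
ft_force: [2.7, -0.2, -4.9]
grip_width: 0.0236
```

```bash
cat > k.py <<'E'
from h import *
A=np.array([.6032,-.0248]); S=st(); p=S["position"][:2]-A; print("r",np.hypot(*p)*1000,"head deg",(np.degrees(np.arctan2(p[1],p[0]))-193.3+180)%360-180)
E
python3 k.py; python3 -c "
from h import *
h=np.radians(133.3);delta([.6032+.145*np.cos(h),-.0248+.145*np.sin(h),.25],43.3)"
```

```text
t 8.18 pos [463.8  16.2 247.3] rpy [-179.3    0.7   71.6] F [ 2.7 -0.2 -4.9] w 23.6
r 145.32718512725384 head deg -29.689488180155195
shift [73.8 17.6 -3.8] turn [-0.5  0.8 28.3]
```

>>> {"method": "send_rows", "body": {
  "rows": [
    [[12.2,0.5,-0.6,0,0,4.8],[12.2,0.5,-0.6,0,0,4.8],[12.2,0.5,-0.6,0,0,4.8],[12.2,0.5,-0.6,0,0,4.8],[12.2,0.5,0,0,0,4.8],[12.2,0.5,0,0,0,4.8],[0,0,0,0,0,0],[0,0,0,0,0,0]]
  ]
}}

```text
time_s: 8.85
position: [0.5003, 0.0788, 0.2461]
eef_rot: [-3.13, 0.024, 0.746]
ft_force: [-0.6, -0.1, -4.5]
grip_width: 0.0236
```

```bash
python3 k.py; python3 z.py 7
```

```text
t 8.85 pos [500.3  78.8 246.1] rpy [-179.3    1.4   42.7] F [-0.6 -0.1 -4.5] w 23.6
r 146.04780119163703 head deg -58.47926898930439
t 9.0 pos [500.1  78.5 246.4] rpy [-179.3    1.3   42.6] F [-0.2  2.5 -4.6] w 24.0
center [306 182]
```

View pics/w7.png

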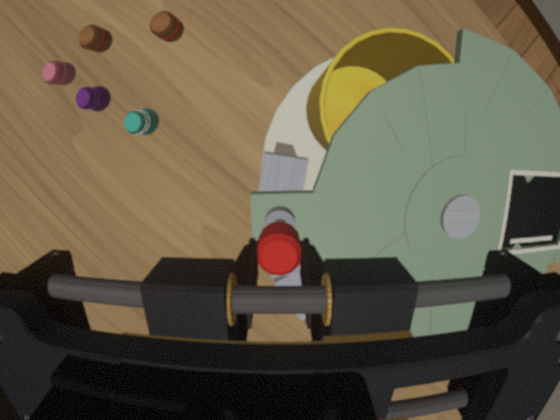

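View pics/s7.png

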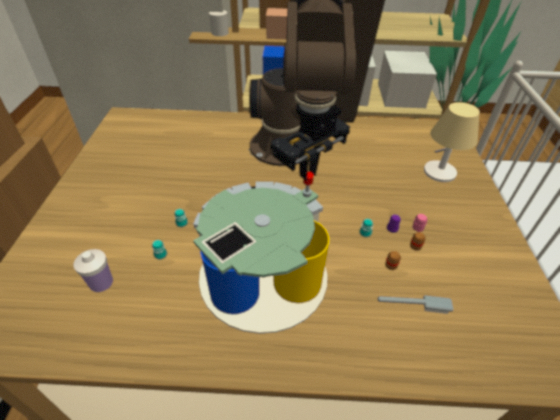

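The window is over the blue tub, at image (228,242). Next I lower the plunger.

>>> {"method": "send_rows", "body": {
  "rows": [
    [[0,0,3,0.4,0.6,0],[0,0,3,0.4,0.6,0],[0,0,3,0,0,0],[0,0,3,0,0,0],[0,0,0,0,0,0],[0,0,0,0,0,0]]
  ]
}}

```text
time_s: 9.5
position: [0.4991, 0.0777, 0.2337]
eef_rot: [-3.114, -0.001, 0.746]
ft_force: [-0.5, 3.4, -2.8]
grip_width: 0.0242
```

```bash
python3 k.py; python3 z.py 8
```

```text
t 9.5 pos [499.1  77.7 233.7] rpy [-1.784e+02 -1.000e-01  4.280e+01] F [-0.5  3.4 -2.8] w 24.2
r 146.10442209188568 head deg -57.837121430687176
t 9.65 pos [499.1  77.7 233.9] rpy [-1.784e+02 -1.000e-01  4.280e+01] F [ 0.1  2.6 -3.6] w 23.4
center [306 185]
```

View pics/z8.png

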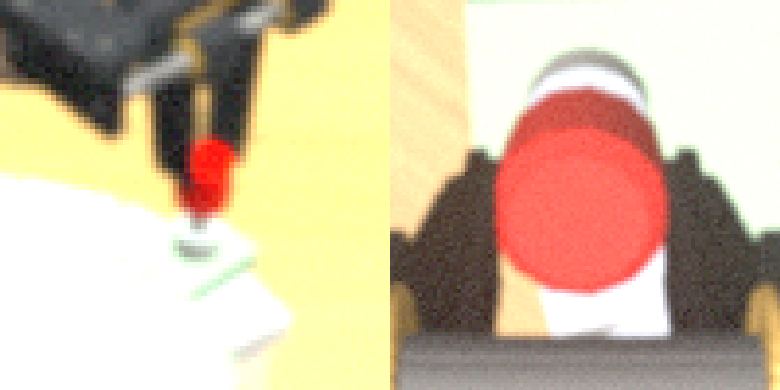

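>>> {"method": "send_rows", "body": {
  "rows": [
    [[0,0,0,0,0,0],[0,0,0,0,0,0],[0,0,0,0,0,0],[0,0,0,0,0,0],[0,0,-20,0,0,0],[0,0,-30,-0.8,0,0],[0,0,-30,-0.8,0,0],[0,0,0,0,0,0]]
  ],
  "hand": 1
}}

```text
time_s: 10.32
position: [0.5006, 0.075, 0.3175]
eef_rot: [3.139, 0.001, 0.745]
ft_force: [0.3, -0.1, 0.6]
grip_width: 0.0715
```

Run:
```python
from h import *
s=shot('scene','s9'); t=shot('top','t9'); st()
for n,r in(('top',t),('scene',s)):
  for c in('red','teal','brown'): print(n,c,[(np.round(b[0],1).tolist(),np.round(onplane(r,*b[0],.255 if c=='red' else .025)*1000).tolist()) for b in blobs(r,c)][:15] if c!='brown' else '')
a=cv2.resize(s['image'][150:320,180:350],None,fx=2.3,fy=2.3,interpolation=cv2.INTER_CUBIC);b=cv2.resize(t['image'][110:280,210:380],None,fx=2.3,fy=2.3,interpolation=cv2.INTER_CUBIC)
cv2.imwrite('pics/c9.png',np.hstack([a,b])[:,:,::-1])
```

```text
t 10.42 pos [499.3  75.  313.3] rpy [-179.9    0.3   42.7] F [ 0.3 -0.3 -1. ] w 79.7
top red []
top teal [([381.5, 212.0], [550.0, -316.0, 25.0]), ([372.5, 254.5], [425.0, -285.0, 25.0])]
top brown 
scene red [([307.2, 180.4], [504.0, 79.0, 255.0])]
scene teal [([180.3, 217.8], [427.0, -288.0, 25.0]), ([366.3, 227.8], [434.0, 269.0, 25.0]), ([158.9, 249.2], [551.0, -318.0, 25.0])]
scene brown
```

View pics/c9.png

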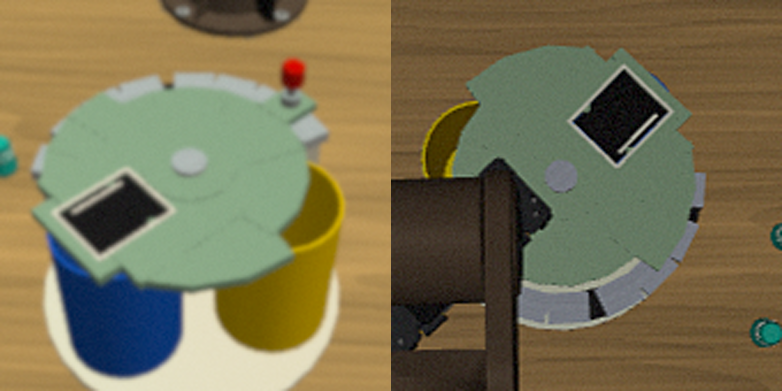

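Run:
```python
from h import *
s=manip.read_camera('scene');t=manip.read_camera('top')
for z in(.247,.257):print(proj(s,[.5038,.0807,z]))
for n,r,x in(('t',t,(210,110)),('s',s,(180,150))):
  im=r['image']; hsv=cv2.cvtColor(im,cv2.COLOR_RGB2HSV); 
  m=((hsv[:,:,2]>130)&(hsv[:,:,1]<50)).astype(np.uint8)
  n_,l,q,ce=cv2.connectedComponentsWithStats(m)
  for i in range(1,n_):
    x0,y0,w,h,a=q[i]
    c=onplane(r,x0+w/2-.5,y0+h/2-.5,.208)
    if np.hypot(*(c[:2]-[.6684,-.0939]))<.05 and w>20: print(n,q[i],c, cv2.minAreaRect(np.argwhere(l==i)[:,::-1].astype(np.float32)),onplane(r,*cv2.minAreaRect(np.argwhere(l==i)[:,::-1].astype(np.float32))[0],.208))
```

```text
[307.87440244 183.01543558]
[308.14767007 179.85549191]
t [286 138  47  45 229] [ 0.67118508 -0.08961991  0.208     ] ((309.5, 160.00001525878906), (30.405588150024414, 36.06244659423828), 45.0) [ 0.67116886 -0.09090608  0.208     ]
s [201 221  58  47 607] [ 0.67607613 -0.08988926  0.208     ] ((229.37957763671875, 241.71942138671875), (36.50260543823242, 47.16667938232422), 53.530765533447266) [ 0.66951913 -0.09108393  0.208     ]
```

Run:
```python
from h import *
a=cv2.imread('pics/s9.png');b=cv2.imread('pics/scene0.png');c=cv2.imread('pics/s7.png')
f=lambda i,u,v:cv2.resize(i[v-25:v+25,u-20:u+20],(260,325),interpolation=cv2.INTER_NEAREST)
cv2.imwrite('pics/cmp.png',np.hstack([f(b,252,172),f(a,307,184),f(c,307,184)]))
```

```text
(no output)
```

View pics/cmp.png

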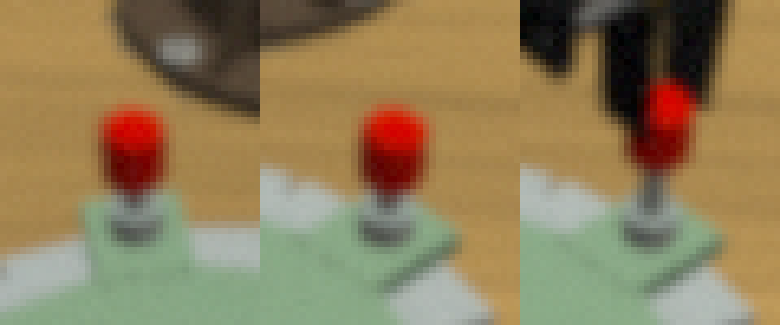

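Run:
```python
from h import *
w=shot('wrist','w10');S=st()
cv2.imwrite('pics/w10c.png',cv2.convertScaleAbs(cv2.resize(w['image'][200:340,150:410],None,fx=3,fy=3,interpolation=cv2.INTER_NEAREST),alpha=2,beta=20)[:,:,::-1])
Rc=R.from_euler("xyz",S["eef_rot"])
c=-w["extrinsics"][:3,:3].T@w["extrinsics"][:3,3]; print("cam in tool",Rc.inv().apply(c-S["position"]), "axis",Rc.inv().apply(w["extrinsics"][2,:3]))
for tz in (.017,0,-.017,-.03):
  for x in(-.01,.01): print(tz,x,[np.round(fproj(w,S["position"]+Rc.apply([x,y*S["grip_width"]/2,tz])),1).tolist() for y in(-1,1)])
```

```text
t 10.57 pos [498.7  74.9 311.4] rpy [-179.8    0.4   42.7] F [-0.1 -0.3 -0.2] w 91.1
cam in tool [ 0.07213805  0.00049214 -0.19027226] axis [-2.60555134e-01  4.20412640e-05  9.65458969e-01]
0.017 -0.01 [[212.4, 247.0], [343.8, 246.9]]
0.017 0.01 [[210.5, 219.4], [345.5, 219.3]]
0 -0.01 [[207.4, 256.6], [348.6, 256.5]]
0 0.01 [[205.1, 227.2], [350.8, 227.1]]
-0.017 -0.01 [[201.7, 267.7], [354.2, 267.6]]
-0.017 0.01 [[198.9, 236.3], [356.9, 236.2]]
-0.03 -0.01 [[196.7, 277.4], [359.1, 277.3]]
-0.03 0.01 [[193.4, 244.3], [362.3, 244.2]]
```

View pics/w10c.png

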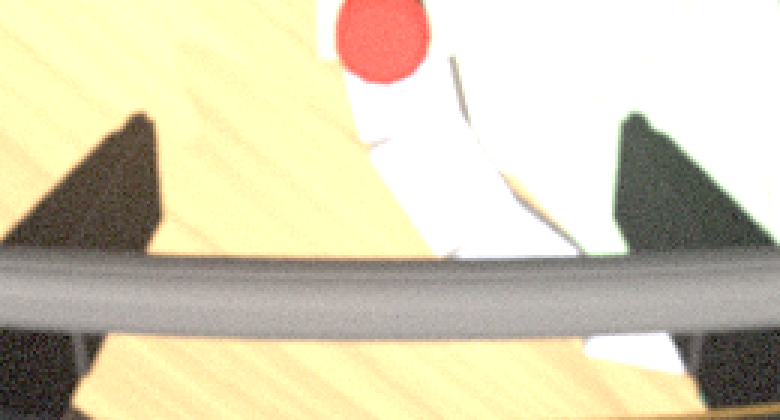

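The wrist view puts the fingertips at about (202,239) and (203,272). That is about 17 mm behind the TCP rather than ahead of it, and the scene view agrees (tip_z ≈ TCP_z + 0.018). I'll work with this measured offset.

```bash
python3 -c "
from h import *
delta([.433,.271,.12],43.3)"
```

```text
shift [  86.  -187.9  191.5] turn [-0.2  0.4 -0.6]
```

>>> {"method": "send_rows", "body": {
  "rows": [
    [[12.3,-26.8,0,0,0,0],[12.3,-26.8,0,0,0,0],[12.3,-26.8,20,0,0,0],[12.3,-26.8,25,0,0,0],[12.3,-26.8,28,0,0,0],[12.3,-26.8,28,0,0,0],[12.3,-26.8,28,0,0,-0.6],[0,0,30,0,0,0],[0,0,30,0,0,0],[0,0,0,0,0,0],[0,0,0,0,0,0]]
  ],
  "hand": 0.75
}}

```text
time_s: 11.48
position: [0.4271, 0.2758, 0.1075]
eef_rot: [-3.133, 0.02, 0.752]
ft_force: [0.6, 0.1, 0.8]
grip_width: 0.071
```

Run:
```python
from h import *
w=shot('wrist','w11');st();delta([.433,.271,.12],43.3)
b=blobs(w,'teal',100);print(b,[fplane(w,*x[0],.025) for x in b])
```

```text
t 11.53 pos [427.  275.6 107.7] rpy [-179.5    1.1   43.1] F [-0.7  0.5 -1.1] w 71.3
shift [  1.    7.3 -12.4] turn [-0.5  1.1 -0.2]
[(array([282.76699029, 188.70873786]), array([270, 185,  25,  14, 103], dtype=int32)), (array([287.43155452, 214.13457077]), array([272, 198,  32,  33, 862], dtype=int32))] [array([0.44114058, 0.28451161, 0.025     ]), array([0.42740819, 0.26602927, 0.025     ])]
```

View pics/w11.png

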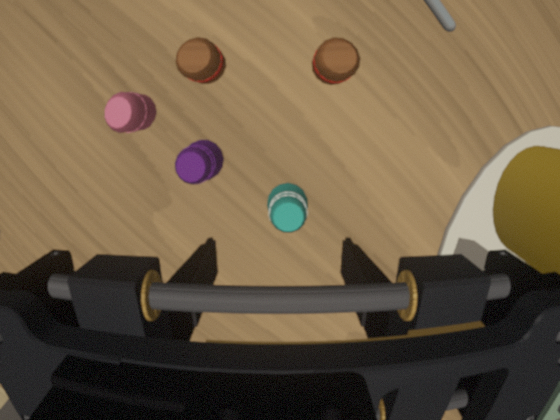

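>>> {"method": "send_rows", "body": {
  "rows": [
    [[1,7,15,-0.5,1.1,0],[0,0,25,0,0,0],[0,0,25,0,0,0],[0,0,20,0,0,0],[0,0,8,0,0,0],[0,0,0,0,0,0]]
  ]
}}

```text
time_s: 12.03
position: [0.4403, 0.2714, 0.0215]
eef_rot: [3.135, -0.016, 0.747]
ft_force: [1.4, -0.6, 0.7]
grip_width: 0.0715
```

```bash
python3 - <<'E'
from h import *
delta([.433,.271,.008],43.3)
E
python3 z.py 12
```

```text
shift [-5.8 -4.8 13.4] turn [ 0.4 -0.9 -0.5]
t 12.18 pos [440.7 271.9  22.9] rpy [179.6  -1.   42.9] F [ 0.3  0.1 -0.7] w 71.6
center [367 229]
```

View pics/z12.png

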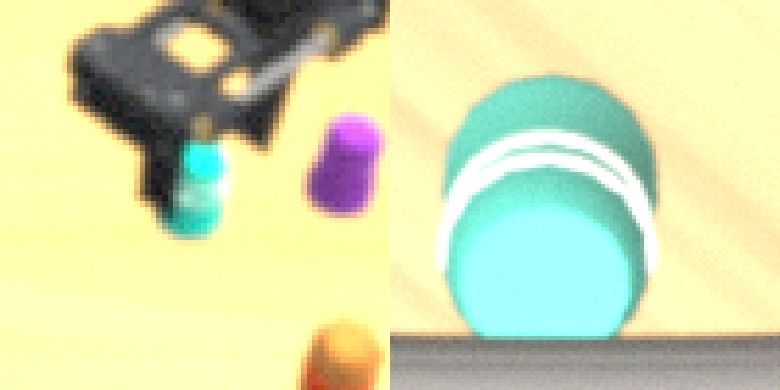

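>>> {"method": "send_rows", "body": {
  "rows": [
    [[-5.5,-4.5,7,0.4,-0.9,0],[0,0,7,0,0,0],[0,0,0,0,0,0],[0,0,0,0,0,0],[0,0,0,0,0,0],[0,0,0,0,0,0],[0,0,0,0,0,0],[0,0,0,0,0,0],[0,0,0,0,0,0],[0,0,0,0,0,0]]
  ],
  "hand": 0,
  "newtons": 25
}}

```text
time_s: 13.02
position: [0.4346, 0.2724, 0.0113]
eef_rot: [3.141, -0.006, 0.748]
ft_force: [-0.1, -0.1, -0.8]
grip_width: 0.0303
```

```bash
python3 z.py 13
```

```text
t 13.17 pos [434.6 272.4  11.3] rpy [179.9  -0.3  42.9] F [ 0.2 -0.9 -0.8] w 30.0
center [366 231]
```

View pics/z13.png

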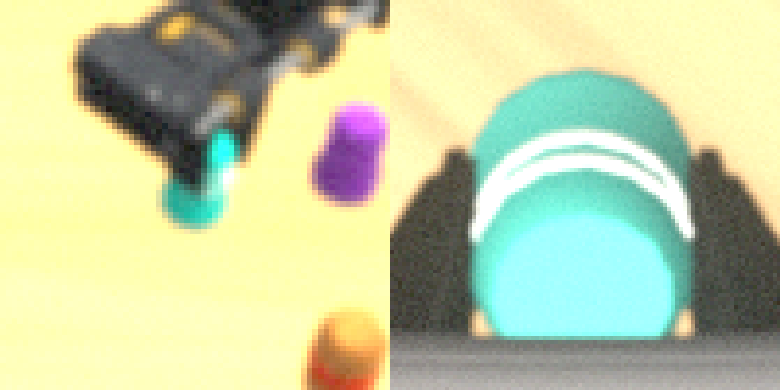

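>>> {"method": "send_rows", "body": {
  "rows": [
    [[0,0,-20,0,0,0],[0,0,-40,0,0,0],[0,0,-40,0,0,0],[0,0,-40,0,0,0],[0,0,-40,0,0,0],[0,0,-40,0,0,0],[0,0,-40,0,0,0],[0,0,-25,0,0,0],[0,0,0,0,0,0]]
  ]
}}

```text
time_s: 13.92
position: [0.4315, 0.2705, 0.3084]
eef_rot: [-3.141, -0.0, 0.748]
ft_force: [0.5, 0.1, -1.0]
grip_width: 0.0303
```

```bash
python3 -c "
from h import *
st();delta([.666,-.0955,.295],43.3)"
```

```text
t 13.92 pos [431.5 270.5 308.4] rpy [-179.9   -0.    42.8] F [ 0.5  0.1 -1. ] w 30.3
shift [-77.  427.8  13. ] turn [-0.1 -0.  -0.5]
```

>>> {"method": "send_rows", "body": {
  "rows": [
    [[-7,38.9,0,0,0,0],[-7,38.9,0,0,0,0],[-7,38.9,0,0,0,0],[-7,38.9,0,0,0,0],[-7,38.9,0,0,0,0],[-7,38.9,0,0,0,0],[-7,38.9,0,0,0,0],[-7,38.9,0,0,0,0],[-7,38.9,0,0,0,0],[-7,38.9,0,0,0,0],[-7,38.9,0,0,0,0],[0,0,0,0,0,0]]
  ]
}}

```text
time_s: 14.92
position: [0.673, -0.1112, 0.2979]
eef_rot: [-3.133, 0.002, 0.755]
ft_force: [1.0, 0.1, -0.5]
grip_width: 0.0299
```

```bash
python3 -c "
from h import *
st();delta([.666,-.0955,.22],43.3)"; python3 z.py 14
```

```text
t 14.92 pos [ 673.  -111.2  297.9] rpy [-1.795e+02  1.000e-01  4.330e+01] F [ 1.   0.1 -0.5] w 29.9
shift [  5.8 -15.6  78. ] turn [-0.5  0.1 -0. ]
t 15.07 pos [ 670.6 -105.5  299.4] rpy [-1.795e+02  1.000e-01  4.350e+01] F [-0.4  0.4 -1.3] w 30.1
center [218 212]
```

View pics/w14.png

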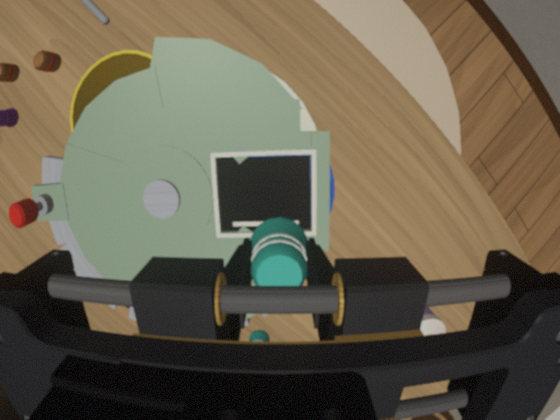

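```bash
python3 -c "
from h import *
w=manip.read_camera('wrist');st()
P=np.array([fplane(w,*c,.208) for c in((212,152),(315,150),(316,237),(218,239))]);print(P.mean(0),P)
delta([.666,-.0955,.25],43.3)"
```

```text
t 15.12 pos [ 670.6 -104.6  300.2] rpy [-179.5    0.    43.5] F [-0.1 -0.4 -0.8] w 29.9
[ 0.66881784 -0.08957774  0.208     ] [[ 0.66572096 -0.02893089  0.208     ]
 [ 0.72849797 -0.09337424  0.208     ]
 [ 0.67273629 -0.150227    0.208     ]
 [ 0.60831612 -0.08577881  0.208     ]]
shift [ 3.  -9.3 50.3] turn [-0.5  0.   0.2]
```

>>> {"method": "send_rows", "body": {
  "rows": [
    [[3,-8.5,15,-0.5,0,0],[0,0,25,0,0,0],[0,0,0,0,0,0],[0,0,0,0,0,0]]
  ]
}}

```text
time_s: 15.45
position: [0.6651, -0.0904, 0.2624]
eef_rot: [3.138, -0.002, 0.765]
ft_force: [0.4, -0.6, -0.5]
grip_width: 0.0299
```

```bash
python3 -c "
from h import *
st();delta([.666,-.0945,.225],43.3)"; python3 z.py 15
```

```text
t 15.45 pos [665.1 -90.4 262.4] rpy [ 1.798e+02 -1.000e-01  4.390e+01] F [ 0.4 -0.6 -0.5] w 29.9
shift [-2.3  3.4 37.4] turn [ 0.2 -0.1  0.6]
t 15.6 pos [665.6 -91.3 262.7] rpy [ 1.798e+02 -1.000e-01  4.380e+01] F [ 0.7 -0.2  0.2] w 30.4
center [227 223]
```

View pics/s15.png

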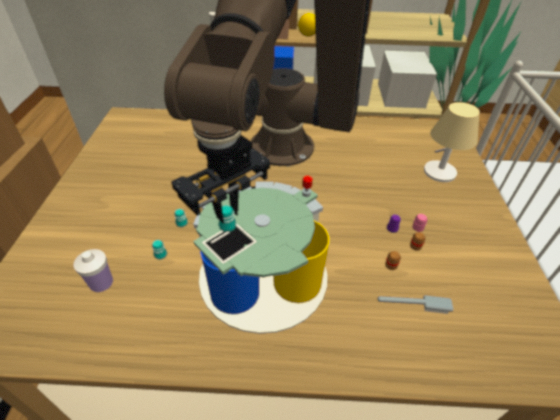

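View pics/w15.png

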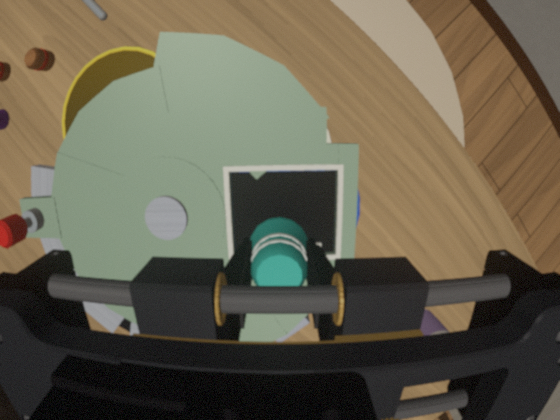

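>>> {"method": "send_rows", "body": {
  "rows": [
    [[-2,3,15,0,0,0.5],[0,0,15,0,0,0],[0,0,10,0,0,0],[0,0,10,0,0,0],[0,0,10,0,0,0],[0,0,10,0,0,0],[0,0,0,0,0,0]]
  ]
}}

```text
time_s: 16.18
position: [0.6694, -0.0953, 0.1962]
eef_rot: [3.128, -0.008, 0.756]
ft_force: [-1.0, -0.2, 0.5]
grip_width: 0.0305
```

```bash
python3 -c "
from h import *
st();delta([.666,-.0945,.127],43.3)"; python3 z.py 16
```

```text
t 16.18 pos [669.4 -95.3 196.2] rpy [179.2  -0.5  43.3] F [-1.  -0.2  0.5] w 30.5
shift [-2.5 -3.8 69.1] turn [ 0.8 -0.5  0. ]
t 16.33 pos [669.9 -95.4 198.3] rpy [179.1  -0.5  43.3] F [-0.2 -0.7  0.5] w 29.9
center [227 244]
```

View pics/z16.png

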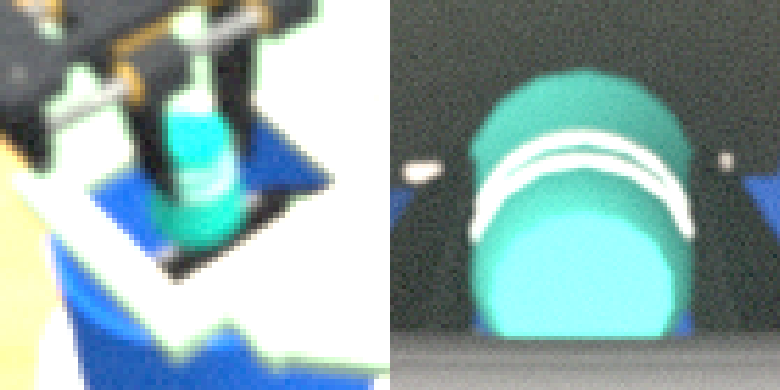

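The flap is opening and the peg is entering. Next I push it on and release.

>>> {"method": "send_rows", "body": {
  "rows": [
    [[-2,-3,10,0.7,-0.4,0],[0,0,12,0,0,0],[0,0,12,0,0,0],[0,0,12,0,0,0],[0,0,12,0,0,0],[0,0,10,0,0,0],[0,0,0,0,0,0]]
  ]
}}

```text
time_s: 16.92
position: [0.6664, -0.0947, 0.1238]
eef_rot: [3.139, -0.002, 0.756]
ft_force: [-0.8, -0.6, -1.3]
grip_width: 0.0301
```

```bash
python3 -c "
from h import *
st();delta([.666,-.0945,.127],43.3)"; python3 z.py 17
```

```text
t 16.92 pos [666.4 -94.7 123.8] rpy [ 1.798e+02 -1.000e-01  4.330e+01] F [-0.8 -0.6 -1.3] w 30.1
shift [-0.2 -0.4 -3.2] turn [ 0.2 -0.1  0. ]
t 17.07 pos [667.5 -94.9 126.7] rpy [179.7  -0.2  43.3] F [-0.9 -1.3 -0.6] w 30.1
center [230 263]
```

View pics/z17.png

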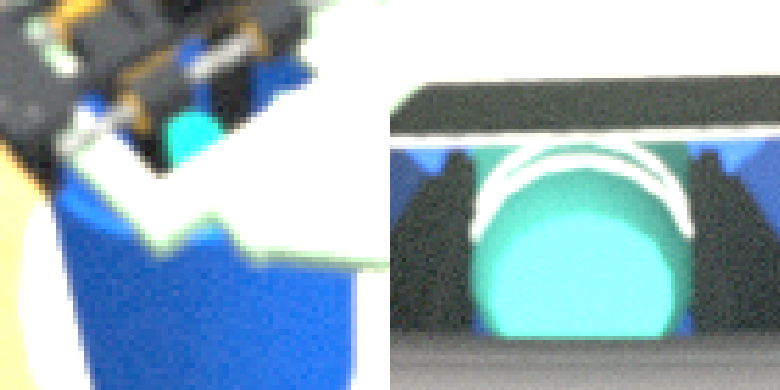

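>>> {"method": "send_rows", "body": {
  "rows": [
    [[0,0,3,0,0,0],[0,0,0,0,0,0],[0,0,0,0,0,0],[0,0,0,0,0,0],[0,0,0,0,0,0]]
  ],
  "hand": 0.5
}}

```text
time_s: 17.48
position: [0.6692, -0.0954, 0.1266]
eef_rot: [3.131, -0.007, 0.756]
ft_force: [-0.5, -1.4, -0.1]
grip_width: 0.0473
```

```bash
python3 z.py 18
```

```text
t 17.63 pos [669.2 -95.4 126.4] rpy [179.4  -0.4  43.3] F [-0.2 -0.7  1. ] w 47.3
center [230 264]
```

View pics/z18.png

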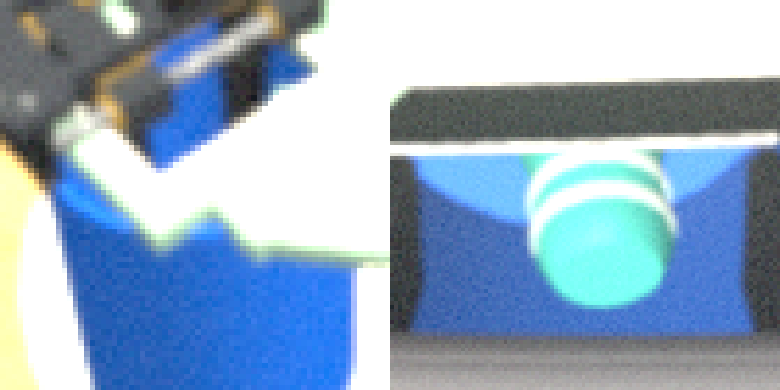

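The teether dropped into the blue tub. Next I rise and go for the teether at (0.551, −0.317).

>>> {"method": "send_rows", "body": {
  "rows": [
    [[-2,-1,-10,0.5,0,0],[0,0,-25,0,0,0],[0,0,-30,0,0,0],[0,0,-30,0,0,0],[0,0,-30,0,0,0],[0,0,-30,0,0,0],[0,0,0,0,0,0]]
  ]
}}

```text
time_s: 18.22
position: [0.665, -0.0958, 0.2862]
eef_rot: [-3.138, -0.005, 0.756]
ft_force: [0.7, -0.8, 0.9]
grip_width: 0.0475
```

Run:
```python
from h import *
s=shot('scene','s19');t=shot('top','t19');w=shot('wrist','w19')
for n,r in(('top',t),('scene',s)): print(n,[(np.round(onplane(r,*b[0],.025)*1000).tolist()) for b in blobs(r,'teal')])
st();delta([.551,-.317,.11],43.3)
```

```text
top [[550.0, -316.0, 25.0], [425.0, -285.0, 25.0]]
scene [[427.0, -288.0, 25.0], [551.0, -318.0, 25.0]]
t 18.37 pos [663.2 -95.4 279.4] rpy [-179.3   -0.    43.3] F [-0.3 -0.  -0.4] w 47.3
shift [-233.6   86.2  168.3] turn [-0.7 -0.   0. ]
```

View pics/w19.png

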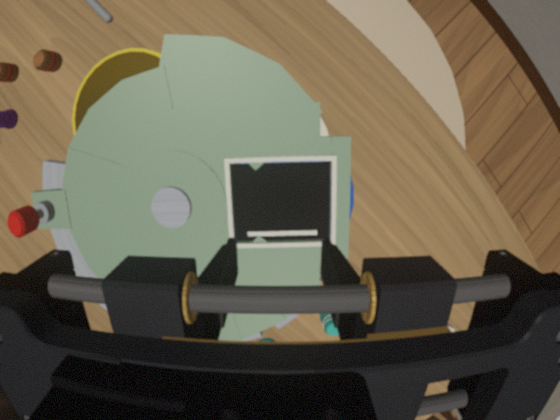

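>>> {"method": "send_rows", "body": {
  "rows": [
    [[-33.4,12.3,0,-0.7,0,0],[-33.4,12.3,0,0,0,0],[-33.4,12.3,0,0,0,0],[-33.4,12.3,0,0,0,0],[-33.4,12.3,18,0,0,0],[-33.4,12.3,20,0,0,0],[-32,12,20,0,0,0],[0,0,30,0,0,0],[0,0,35,0,0,0],[0,0,35,0,0,0],[0,0,0,0,0,0],[0,0,0,0,0,0]]
  ],
  "hand": 0.75
}}

```text
time_s: 19.37
position: [0.5395, -0.3218, 0.0964]
eef_rot: [-3.117, 0.006, 0.758]
ft_force: [0.0, -0.8, 0.5]
grip_width: 0.071
```

Run:
```python
from h import *
w=shot('wrist','w20')
st();delta([.551,-.317,.008],43.3)
print([(x,fplane(w,*x[0],.025)) for x in blobs(w,'teal',100)])
```

```text
t 19.42 pos [ 539.3 -321.5   96.4] rpy [-178.6    0.3   43.4] F [-1.  -0.5 -0.2] w 71.5
shift [12.1  7.  88.2] turn [-1.4  0.3  0.1]
[((array([286.62210526, 205.78736842]), array([270, 188,  35,  36, 950], dtype=int32)), array([ 0.54689755, -0.3220537 ,  0.025     ])), ((array([176.21212121, 253.85281385]), array([161, 248,  28,  15, 231], dtype=int32)), array([ 0.44517397, -0.28080573,  0.025     ])), ((array([165.7672956, 273.6918239]), array([160, 266,  14,  17, 159], dtype=int32)), array([ 0.42088773, -0.28559927,  0.025     ]))]
```

View pics/w20.png

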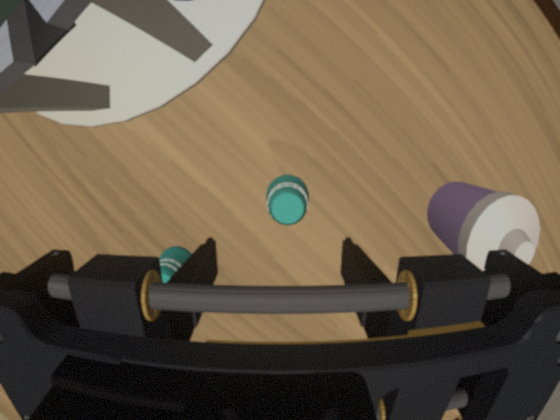

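Run:
```python
from h import *
t=cv2.imread('pics/top0.png'); s=cv2.imread('pics/scene0.png')
cv2.imwrite('pics/cup.png',np.hstack([cv2.resize(t[140:220,390:470],(400,400)),cv2.resize(s[235:305,60:130],(400,400))]))
r=manip.read_camera('top');q=manip.read_camera('scene');print(onplane(r,434,173,.1),onplane(q,92,260,.1))
```

```text
[ 0.65224217 -0.45045981  0.1       ] [ 0.65575275 -0.43983228  0.1       ]
```

View pics/cup.png

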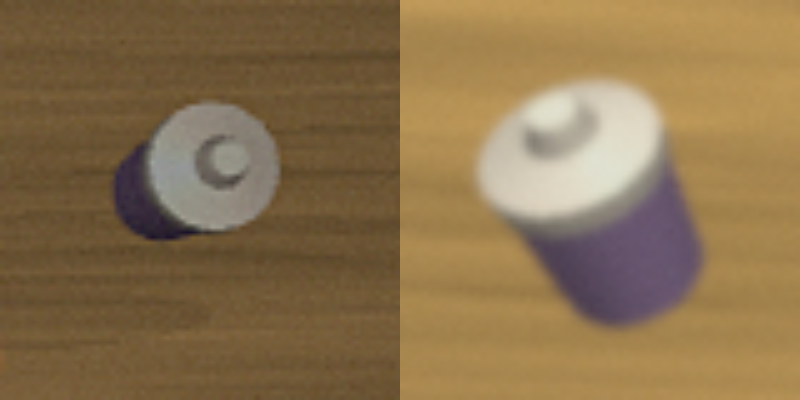

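>>> {"method": "send_rows", "body": {
  "rows": [
    [[9,6,10,-1.4,0.3,0],[0,0,20,0,0,0],[0,0,20,0,0,0],[0,0,20,0,0,0],[0,0,0,0,0,0],[0,0,0,0,0,0]]
  ]
}}

```text
time_s: 20.02
position: [0.5594, -0.3229, 0.0404]
eef_rot: [3.115, -0.005, 0.762]
ft_force: [-0.5, -0.9, 0.9]
grip_width: 0.0712
```

Run:
```python
from h import *
st();delta([.551,-.317,.008],43.3)
```

```text
t 20.02 pos [ 559.4 -322.9   40.4] rpy [178.5  -0.3  43.6] F [-0.5 -0.9  0.9] w 71.2
shift [ -2.2 -11.   32.1] turn [ 1.5 -0.3  0.3]
```

>>> {"method": "send_rows", "body": {
  "rows": [
    [[-2,-8,0,0.8,0,0],[0,0,0,0,0,0],[0,0,15,0,0,0],[0,0,13,0,0,0],[0,0,0,0,0,0],[0,0,0,0,0,0]]
  ]
}}

```text
time_s: 20.52
position: [0.5554, -0.32, 0.0203]
eef_rot: [3.119, -0.007, 0.762]
ft_force: [-0.1, 0.0, 0.3]
grip_width: 0.0711
```

```bash
python3 - <<'E'
from h import *
st();delta([.551,-.317,.008],43.3)
E
python3 z.py 21
```

```text
t 20.52 pos [ 555.4 -320.    20.3] rpy [178.7  -0.4  43.7] F [-0.1  0.   0.3] w 71.1
shift [-1.3 -5.5 12.1] turn [ 1.3 -0.4  0.4]
t 20.67 pos [ 555.5 -320.    20.3] rpy [178.7  -0.4  43.7] F [-0.4 -0.6  0.6] w 71.1
center [158 251]
```

View pics/z21.png

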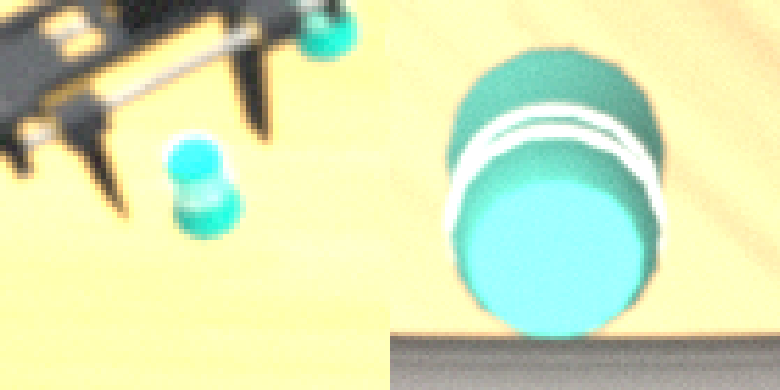

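>>> {"method": "send_rows", "body": {
  "rows": [
    [[2.5,-4.5,6,1,-0.3,0],[0,0,5,0,0,0],[0,0,0,0,0,0],[0,0,0,0,0,0],[0,0,0,0,0,0],[0,0,0,0,0,0],[0,0,0,0,0,0],[0,0,0,0,0,0],[0,0,0,0,0,0],[0,0,0,0,0,0]]
  ],
  "hand": 0
}}

```text
time_s: 21.5
position: [0.5545, -0.3147, 0.0091]
eef_rot: [3.137, -0.001, 0.762]
ft_force: [0.5, -0.4, 0.4]
grip_width: 0.0301
```

```bash
python3 z.py 22
```

```text
t 21.65 pos [ 554.5 -314.7    9. ] rpy [ 1.798e+02 -1.000e-01  4.370e+01] F [-0.7 -0.9 -0.7] w 30.4
center [161 253]
```

View pics/z22.png

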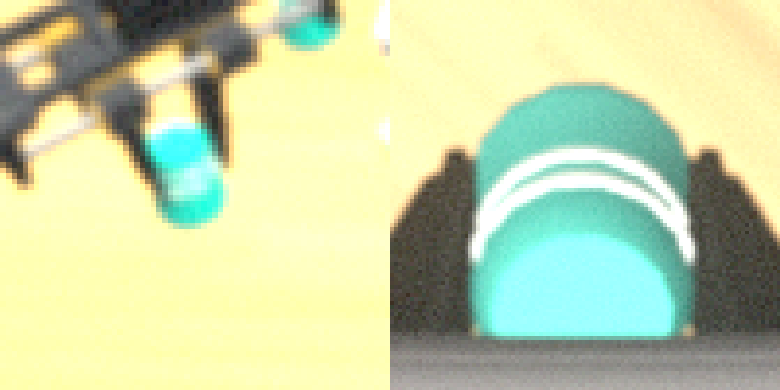

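>>> {"method": "send_rows", "body": {
  "rows": [
    [[0,0,-20,0,0,0],[0,0,-40,0,0,0],[0,0,-40,0,0,0],[0,0,-40,0,0,0],[0,0,-40,0,0,0],[0,0,-40,0,0,0],[0,0,-40,0,0,0],[0,0,-15,0,0,0],[0,0,0,0,0,0]]
  ]
}}

```text
time_s: 22.4
position: [0.5521, -0.3133, 0.295]
eef_rot: [-3.14, -0.0, 0.762]
ft_force: [-0.1, 0.1, -1.3]
grip_width: 0.0296
```

```bash
python3 -c "
from h import *
st();delta([.667,-.0945,.26],43.3)"
```

```text
t 22.4 pos [ 552.1 -313.3  295. ] rpy [-179.9   -0.    43.7] F [-0.1  0.1 -1.3] w 29.6
shift [234.2 -78.9  35.2] turn [-0.1 -0.   0.4]
```

>>> {"method": "send_rows", "body": {
  "rows": [
    [[38,-12.8,0,0,0,0],[38,-12.8,0,0,0,0],[38,-12.8,0,0,0,0],[38,-12.8,0,0,0,0],[38,-12.8,0,0,0,0],[36,-12,0,0,0,0],[0,0,10,0,0,0],[0,0,15,0,0,0],[0,0,0,0,0,0],[0,0,0,0,0,0]]
  ]
}}

```text
time_s: 23.23
position: [0.6647, -0.0925, 0.2556]
eef_rot: [-3.13, 0.007, 0.759]
ft_force: [0.8, -0.2, -0.3]
grip_width: 0.0305
```

```bash
python3 -c "
from h import *
st();delta([.667,-.0945,.225],43.3)"; python3 z.py 23
```

```text
t 23.23 pos [664.7 -92.5 255.6] rpy [-179.4    0.4   43.5] F [ 0.8 -0.2 -0.3] w 30.5
shift [ 0.5  3.4 30.5] turn [-0.6  0.4  0.2]
t 23.38 pos [664.9 -93.3 256.9] rpy [-179.4    0.3   43.4] F [ 0.2  0.5 -0.6] w 30.4
center [226 224]
```

View pics/w23.png

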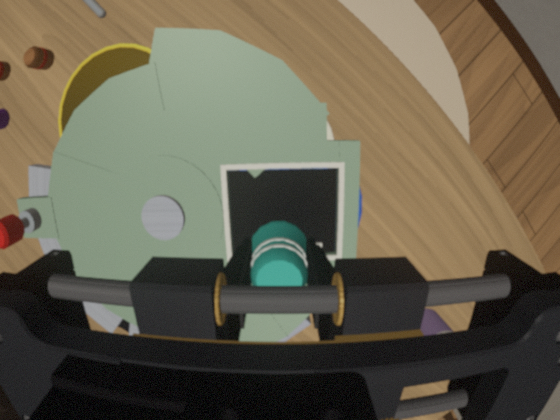

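>>> {"method": "send_rows", "body": {
  "rows": [
    [[0.5,1.5,12,-0.3,0,0],[0,0,12,0,0,0],[0,0,12,0,0,0],[0,0,12,0,0,0],[0,0,12,0,0,0],[0,0,12,0,0,0],[0,0,0,0,0,0]]
  ]
}}

```text
time_s: 23.97
position: [0.6663, -0.0991, 0.1857]
eef_rot: [3.139, 0.001, 0.752]
ft_force: [-0.3, -0.4, -0.5]
grip_width: 0.0302
```

```bash
python3 -c "
from h import *
st();delta([.667,-.0945,.127],43.3)"
```

```text
t 23.97 pos [666.3 -99.1 185.7] rpy [1.799e+02 1.000e-01 4.310e+01] F [-0.3 -0.4 -0.5] w 30.2
shift [ 3.8 -3.  58.7] turn [ 0.1  0.1 -0.2]
```

>>> {"method": "send_rows", "body": {
  "rows": [
    [[2,-2,10,0,0,0],[0,0,12,0,0,0],[0,0,12,0,0,0],[0,0,12,0,0,0],[0,0,10,0,0,0],[0,0,0,0,0,0]]
  ]
}}

```text
time_s: 24.47
position: [0.6667, -0.0979, 0.1271]
eef_rot: [3.136, -0.0, 0.75]
ft_force: [-0.9, -1.3, -1.3]
grip_width: 0.0303
```

>>> {"method": "send_rows", "body": {
  "rows": [
    [[0,0,0,0,0,0],[0,0,0,0,0,0],[0,0,0,0,0,0],[0,0,0,0,0,0],[0,0,0,0,0,0]]
  ],
  "hand": 0.5
}}

```text
time_s: 24.88
position: [0.6676, -0.0983, 0.1286]
eef_rot: [3.134, -0.001, 0.75]
ft_force: [-0.5, -0.8, 0.2]
grip_width: 0.0472
```

```bash
python3 z.py 24
```

```text
t 25.03 pos [667.5 -98.3 128.4] rpy [ 1.796e+02 -1.000e-01  4.300e+01] F [-0.8 -0.6  0.8] w 47.9
center [229 263]
```

View pics/z24.png

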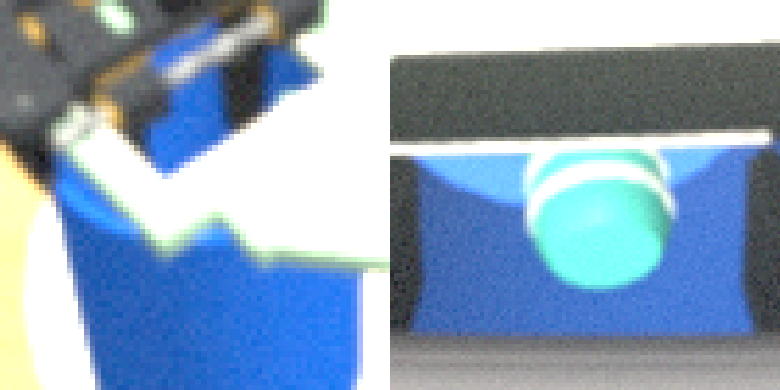

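>>> {"method": "send_rows", "body": {
  "rows": [
    [[0,0,-10,0,0,0],[0,0,-25,0,0,0],[0,0,-30,0,0,0],[0,0,-30,0,0,0],[0,0,-30,0,0,0],[0,0,-30,0,0,0],[0,0,0,0,0,0]]
  ]
}}

```text
time_s: 25.62
position: [0.6657, -0.0966, 0.2936]
eef_rot: [3.137, -0.001, 0.75]
ft_force: [0.1, -0.2, -0.0]
grip_width: 0.0474
```

Run:
```python
from h import *
s=shot('scene','s25');t=shot('top','t25');w=shot('wrist','w25')
for n,r in(('top',t),('scene',s)): print(n,[(np.round(onplane(r,*b[0],.025)*1000).tolist()) for b in blobs(r,'teal')])
st();delta([.426,-.287,.11],43.3)
```

```text
top [[425.0, -285.0, 25.0]]
scene [[427.0, -288.0, 25.0]]
t 25.77 pos [664.  -96.3 286.4] rpy [-179.8    0.2   43. ] F [-0.4 -1.  -1.2] w 47.4
shift [-303.3  -22.2  177.7] turn [-0.2  0.2 -0.3]
```

View pics/w25.png

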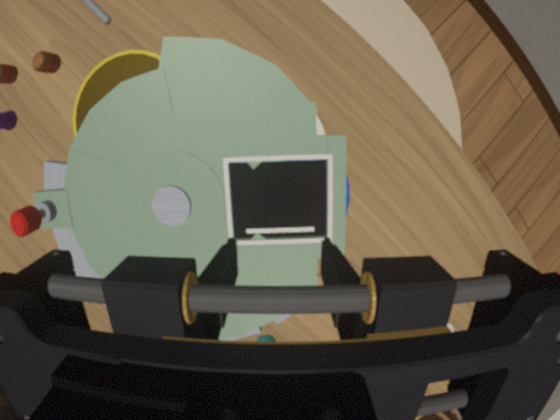

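Flap shut. Next is the third teether, at (0.426, −0.287).

>>> {"method": "send_rows", "body": {
  "rows": [
    [[-38,-2.8,0,0,0,0],[-38,-2.8,0,0,0,0],[-38,-2.8,0,0,0,0],[-38,-2.8,0,0,0,0],[-38,-2.8,12,0,0,0],[-38,-2.8,14,0,0,0],[-38,-2.8,14,0,0,0],[-37,-2.8,14,0,0,0],[0,0,35,0,0,0],[0,0,40,0,0,0],[0,0,40,0,0,0],[0,0,0,0,0,0]]
  ],
  "hand": 0.75
}}

```text
time_s: 26.77
position: [0.4078, -0.2867, 0.1001]
eef_rot: [-3.118, 0.009, 0.751]
ft_force: [-1.2, -0.1, -0.7]
grip_width: 0.0713
```

>>> {"method": "send_rows", "body": {
  "rows": [
    [[0,0,0,0,0,0],[0,0,0,0,0,0]]
  ]
}}

```text
time_s: 26.93
position: [0.4068, -0.2859, 0.0993]
eef_rot: [-3.112, 0.009, 0.751]
ft_force: [0.2, 0.1, 0.2]
grip_width: 0.0714
```

Run:
```python
from h import *
w=shot('wrist','w26')
st();delta([.426,-.287,.010],43.3)
print([(x,fplane(w,*x[0],.025)) for x in blobs(w,'teal',100)])
```

```text
t 26.98 pos [ 407.3 -286.2  100.1] rpy [-178.4    0.5   43. ] F [ 0.2 -0.1 -0.2] w 71.5
shift [14.  15.9 89.5] turn [-1.6  0.5 -0.3]
[((array([298.11192469, 202.13179916]), array([281, 185,  35,  35, 956], dtype=int32)), array([ 0.42210463, -0.29142071,  0.025     ]))]
```

View pics/w26.png

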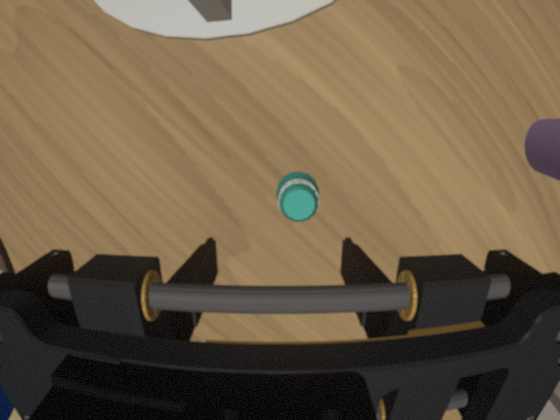

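>>> {"method": "send_rows", "body": {
  "rows": [
    [[12,13,0,-1.2,0.4,0],[0,0,20,0,0,0],[0,0,25,0,0,0],[0,0,15,0,0,0],[0,0,0,0,0,0],[0,0,0,0,0,0]]
  ]
}}

```text
time_s: 27.48
position: [0.4368, -0.2913, 0.0486]
eef_rot: [3.123, -0.002, 0.753]
ft_force: [-0.9, -0.2, 0.6]
grip_width: 0.0713
```

Run:
```python
from h import *
st();delta([.426,-.287,.010],43.3)
```

```text
t 27.48 pos [ 436.8 -291.3   48.6] rpy [ 1.789e+02 -1.000e-01  4.320e+01] F [-0.9 -0.2  0.6] w 71.3
shift [ -5.  -11.2  38.4] turn [ 1.1 -0.1 -0.1]
```

>>> {"method": "send_rows", "body": {
  "rows": [
    [[-2,-9,0,0.8,0,0],[0,0,15,0,0,0],[0,0,13,0,0,0],[0,0,0,0,0,0],[0,0,0,0,0,0]]
  ]
}}

```text
time_s: 27.9
position: [0.4323, -0.2869, 0.0273]
eef_rot: [3.127, -0.004, 0.755]
ft_force: [-0.7, 0.5, -1.0]
grip_width: 0.0715
```

```bash
python3 - <<'E'
from h import *
delta([.426,-.287,.010],43.3)
E
python3 z.py 27
```

```text
shift [-4.7 -4.5 17.2] turn [ 0.8 -0.2 -0.1]
t 28.05 pos [ 432.4 -287.1   27.2] rpy [179.2  -0.2  43.2] F [-0.2 -0.5 -0.1] w 71.1
center [179 218]
```

View pics/z27.png

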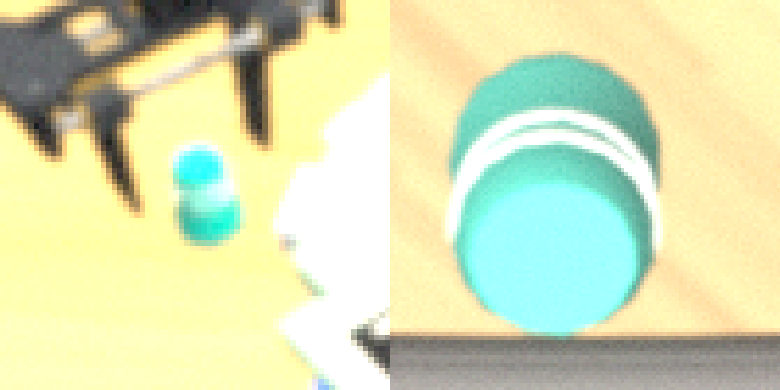

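>>> {"method": "send_rows", "body": {
  "rows": [
    [[0.5,-4,8,0.6,0,0],[0,0,8,0,0,0],[0,0,0,0,0,0],[0,0,0,0,0,0],[0,0,0,0,0,0],[0,0,0,0,0,0],[0,0,0,0,0,0],[0,0,0,0,0,0],[0,0,0,0,0,0],[0,0,0,0,0,0]]
  ],
  "hand": 0
}}

```text
time_s: 28.88
position: [0.4303, -0.2839, 0.011]
eef_rot: [3.137, -0.004, 0.755]
ft_force: [0.4, -1.1, -0.6]
grip_width: 0.0299
```

>>> {"method": "send_rows", "body": {
  "rows": [
    [[0,0,-20,0,0,0],[0,0,-40,0,0,0],[0,0,-40,0,0,0],[0,0,-40,0,0,0],[0,0,-40,0,0,0],[0,0,-40,0,0,0],[0,0,-40,0,0,0],[0,0,-10,0,0,0],[0,0,0,0,0,0]]
  ]
}}

```text
time_s: 29.63
position: [0.4272, -0.2827, 0.293]
eef_rot: [3.141, -0.004, 0.754]
ft_force: [0.3, 0.3, -0.9]
grip_width: 0.03
```

```bash
python3 -c "
from h import *
st();delta([.667,-.0935,.26],43.3)"; python3 z.py 28
```

```text
t 29.63 pos [ 427.2 -282.7  293. ] rpy [180.   -0.2  43.2] F [ 0.3  0.3 -0.9] w 30.0
shift [304.2  26.3  34.1] turn [ 0.  -0.2 -0.1]
t 29.78 pos [ 426.4 -282.1  289.1] rpy [-179.7   -0.2   43.2] F [-1.1 -1.1 -1.5] w 30.3
center [165 144]
```

View pics/z28.png

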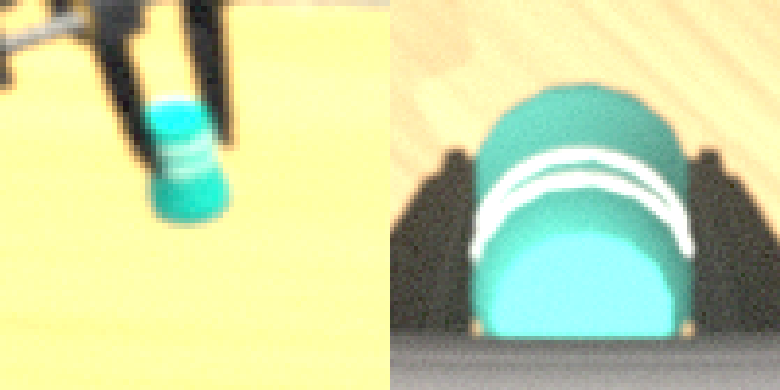

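>>> {"method": "send_rows", "body": {
  "rows": [
    [[38,3.3,0,0,0,0],[38,3.3,0,0,0,0],[38,3.3,0,0,0,0],[38,3.3,0,0,0,0],[38,3.3,0,0,0,0],[38,3.3,0,0,0,0],[38,3.3,0,0,0,0],[36,3.3,0,0,0,0],[0,0,8,0,0,0],[0,0,14,0,0,0],[0,0,0,0,0,0],[0,0,0,0,0,0]]
  ]
}}

```text
time_s: 30.78
position: [0.6689, -0.0828, 0.2345]
eef_rot: [-3.098, 0.018, 0.751]
ft_force: [0.0, -0.5, -0.4]
grip_width: 0.0302
```

```bash
python3 -c "
from h import *
st();delta([.667,-.0935,.225],43.3)"; python3 z.py 29
```

```text
t 30.78 pos [668.9 -82.8 234.5] rpy [-177.5    1.    43. ] F [ 0.  -0.5 -0.4] w 30.2
shift [-8.5  7.   9.3] turn [-2.5  1.  -0.3]
t 30.93 pos [669.1 -83.4 236.3] rpy [-177.6    0.9   43. ] F [ 0.1  0.2 -0.4] w 30.1
center [231 233]
```

View pics/w29.png

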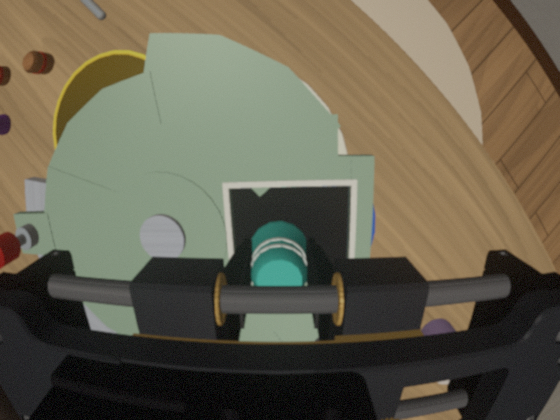

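Correct the position and tilt first, then descend.

>>> {"method": "send_rows", "body": {
  "rows": [
    [[-6,6,0,-1.7,0.7,0],[0,0,0,0,0,0],[0,0,0,0,0,0]]
  ]
}}

```text
time_s: 31.18
position: [0.6686, -0.0935, 0.2383]
eef_rot: [-3.133, 0.002, 0.747]
ft_force: [0.2, 0.1, -1.5]
grip_width: 0.0303
```

```bash
python3 -c "
from h import *
st();delta([.667,-.0935,.127],43.3)"
```

```text
t 31.18 pos [668.6 -93.5 238.3] rpy [-1.795e+02  1.000e-01  4.280e+01] F [ 0.2  0.1 -1.5] w 30.3
shift [-9.000e-01 -1.000e-01  1.113e+02] turn [-0.5  0.1 -0.5]
```

>>> {"method": "send_rows", "body": {
  "rows": [
    [[0,0,12,0,0,0],[0,0,12,0,0,0],[0,0,12,0,0,0],[0,0,12,0,0,0],[0,0,12,0,0,0],[0,0,12,0,0,0],[0,0,12,0,0,0],[0,0,12,0,0,0],[0,0,10,0,0,0],[0,0,0,0,0,0],[0,0,0,0,0,0]]
  ]
}}

```text
time_s: 32.1
position: [0.6657, -0.0924, 0.1205]
eef_rot: [-3.127, 0.005, 0.746]
ft_force: [-0.6, -0.2, -0.6]
grip_width: 0.0298
```

>>> {"method": "send_rows", "body": {
  "rows": [
    [[0,0,0,0,0,0],[0,0,0,0,0,0],[0,0,0,0,0,0],[0,0,0,0,0,0],[0,0,0,0,0,0]]
  ],
  "hand": 0.5
}}

```text
time_s: 32.52
position: [0.6666, -0.0928, 0.1225]
eef_rot: [-3.13, 0.004, 0.746]
ft_force: [-0.4, -1.7, -1.6]
grip_width: 0.0472
```

```bash
python3 z.py 30
```

```text
t 32.67 pos [666.6 -92.8 122.3] rpy [-179.3    0.2   42.7] F [ 0.4 -1.1  0.4] w 47.4
center [231 264]
```

View pics/z30.png

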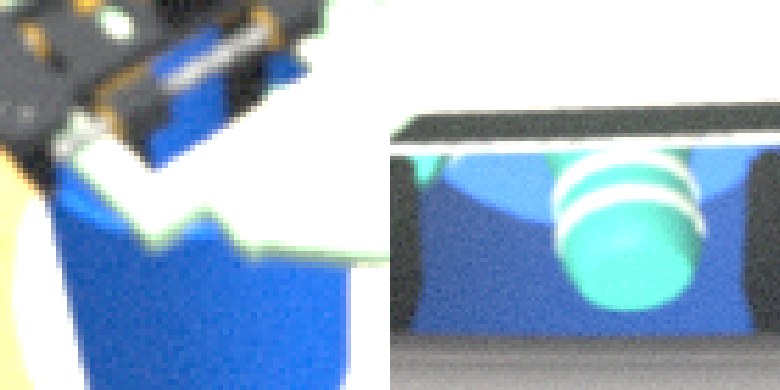

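>>> {"method": "send_rows", "body": {
  "rows": [
    [[0,0,-10,0,0,0],[0,0,-25,0,0,0],[0,0,-30,0,0,0],[0,0,-30,0,0,0],[0,0,-30,0,0,0],[0,0,-40,0,0,0],[0,0,-20,0,0,0],[0,0,0,0,0,0]]
  ]
}}

```text
time_s: 33.33
position: [0.6675, -0.0929, 0.3194]
eef_rot: [-3.127, 0.004, 0.746]
ft_force: [0.6, 0.4, -0.1]
grip_width: 0.0473
```

```bash
python3 -c "
from h import *
s=shot('scene','s31');shot('top','t31');st();delta([.502,.079,.30],43.3)
print([b[0] for b in blobs(s,'teal')],[b[0] for b in blobs(s,'red')])"
```

```text
t 33.43 pos [666.7 -92.8 315.4] rpy [-179.     0.4   42.7] F [-0.4  1.2 -1.2] w 47.8
shift [  -4.3 -237.6   19.7] turn [-1.   0.4 -0.6]
[] [array([307.3559322 , 181.23728814])]
```

View pics/s31.png

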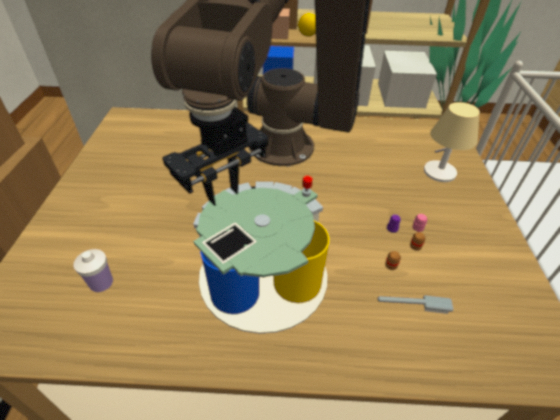

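No teal remains on the table and the flap is shut. Next I go back to the knob.

>>> {"method": "send_rows", "body": {
  "rows": [
    [[-0.7,-38,0,-0.5,0.3,0],[-0.7,-38,0,0,0,0],[-0.7,-38,0,0,0,0],[-0.7,-38,0,0,0,0],[-0.7,-38,0,0,0,0],[-0.7,-36,0,0,0,0],[0,0,0,0,0,0],[0,0,0,0,0,0],[0,0,0,0,0,0]]
  ],
  "hand": 0.6
}}

```text
time_s: 34.18
position: [0.4967, 0.0764, 0.3019]
eef_rot: [-3.113, 0.018, 0.744]
ft_force: [-0.7, -0.1, -0.1]
grip_width: 0.0564
```

```bash
python3 -c "
from h import *
st();delta([.502,.079,.231],43.3)
w=shot('wrist','w32')"
```

```text
t 34.18 pos [496.7  76.4 301.9] rpy [-178.4    1.1   42.6] F [-0.7 -0.1 -0.1] w 56.4
shift [ 7.   3.7 70.7] turn [-1.6  1.  -0.7]
```

View pics/w32.png

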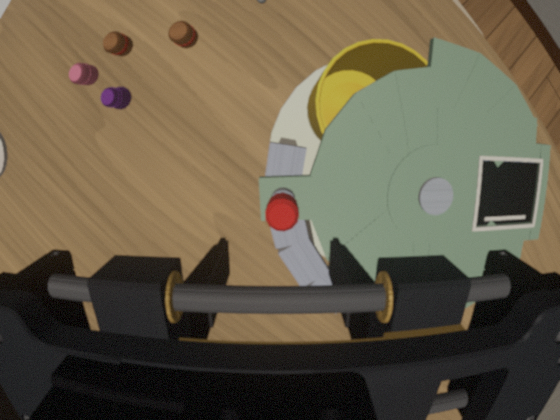

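>>> {"method": "send_rows", "body": {
  "rows": [
    [[5,3,0,-1.1,0.7,-0.5],[0,0,12,0,0,0],[0,0,15,0,0,0],[0,0,15,0,0,0],[0,0,13,0,0,0],[0,0,0,0,0,0],[0,0,0,0,0,0]]
  ]
}}

```text
time_s: 34.82
position: [0.5086, 0.0728, 0.2412]
eef_rot: [-3.137, 0.004, 0.748]
ft_force: [-0.3, -0.5, 0.1]
grip_width: 0.057
```

```bash
python3 -c "
from h import *
delta([.502,.079,.231],43.3)"; python3 z.py 33
```

```text
shift [-0.6 -9.  10.3] turn [-0.3  0.3 -0.4]
t 34.97 pos [508.5  73.1 242.1] rpy [-179.8    0.2   42.9] F [-0.4  0.   1.1] w 56.6
center [304 185]
```

View pics/z33.png

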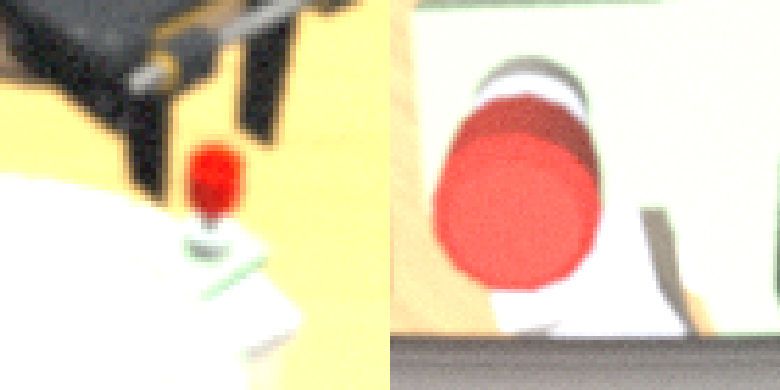

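>>> {"method": "send_rows", "body": {
  "rows": [
    [[-0.5,-8,0,0,0,-0.4],[0,0,6,0,0,0],[0,0,5,0,0,0],[0,0,0,0,0,0],[0,0,0,0,0,0],[0,0,0,0,0,0],[0,0,0,0,0,0],[0,0,0,0,0,0],[0,0,0,0,0,0],[0,0,0,0,0,0]]
  ],
  "hand": 0,
  "newtons": 30
}}

```text
time_s: 35.8
position: [0.5021, 0.0801, 0.2322]
eef_rot: [-3.138, 0.001, 0.757]
ft_force: [-1.3, 1.1, -0.6]
grip_width: 0.0244
```

```bash
python3 k.py; python3 z.py 34
```

```text
t 35.8 pos [502.1  80.1 232.2] rpy [-179.8    0.    43.3] F [-1.3  1.1 -0.6] w 24.4
r 145.7051953477279 head deg -59.34356885777413
t 35.95 pos [502.1  80.1 232.2] rpy [-179.8    0.    43.3] F [-0.3  0.8 -0.1] w 24.6
center [307 187]
```

View pics/z34.png

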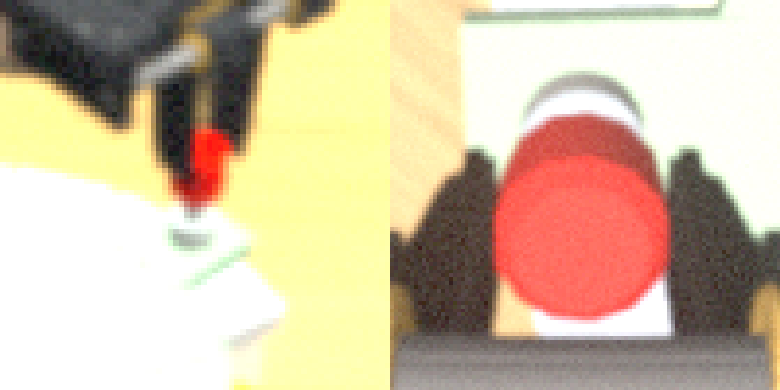

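>>> {"method": "send_rows", "body": {
  "rows": [
    [[0,0,-4,0,0,0],[0,0,-4,0,0,0],[0,0,-4,0,0,0],[0,0,-4,0,0,0],[0,0,0,0,0,0],[0,0,0,0,0,0],[-12.6,0.55,0,0,0,-5],[-12.6,0.55,0,0,0,-5],[-12.6,0.55,0,0,0,-5],[-12.6,0.55,0,0,0,-5],[0,0,0,0,0,0]]
  ]
}}

```text
time_s: 36.87
position: [0.4721, 0.0377, 0.2487]
eef_rot: [-3.14, 0.001, 1.123]
ft_force: [-0.3, -0.2, -5.8]
grip_width: 0.0243
```

```bash
python3 k.py
```

```text
t 36.87 pos [472.1  37.7 248.7] rpy [-179.9    0.    64.3] F [-0.3 -0.2 -5.8] w 24.3
r 145.18722621841167 head deg -38.79352124132521
```

>>> {"method": "send_rows", "body": {
  "rows": [
    [[-12.6,0.55,0,0,0,-5],[-12.6,0.55,0,0,0,-5],[-12.6,0.55,0,0,0,-5],[-12.6,0.55,0,0,0,-5],[-12.6,0.55,0,0,0,-5],[-12.6,0.55,0,0,0,-5],[-12.6,0.55,0,0,0,-5],[-12.6,0.55,0,0,0,-5],[-12.6,0.55,0,0,0,-5],[-12.6,0.55,0,0,0,-5],[0,0,0,0,0,0]]
  ]
}}

```text
time_s: 37.78
position: [0.4743, -0.0885, 0.2489]
eef_rot: [3.137, 0.001, 2.019]
ft_force: [1.2, -0.8, -5.3]
grip_width: 0.0243
```

```bash
python3 k.py; python3 -c "
from h import *
h=np.radians(193.3+60.6);delta([.6032+.145*np.cos(h),-.0248+.145*np.sin(h),.248],163.3)"
```

```text
t 37.78 pos [474.3 -88.5 248.9] rpy [1.798e+02 1.000e-01 1.157e+02] F [ 1.2 -0.8 -5.3] w 24.3
r 143.72816495283234 head deg 12.999390222084514
shift [-106.6   47.1    1.2] turn [  0.2   0.2 -47.6]
```

>>> {"method": "send_rows", "body": {
  "rows": [
    [[-13.1,0.4,0,0,0,-5.2],[-13.1,0.4,0,0,0,-5.2],[-13.1,0.4,0,0,0,-5.2],[-13.1,0.4,0,0,0,-5.2],[-13.1,0.4,0,0,0,-5.2],[-13.1,0.4,0,0,0,-5.2],[-13.1,0.4,0,0,0,-5.2],[-13.1,0.4,0,0,0,-5.2],[-10,0.4,0,0,0,-4],[0,0,0,0,0,0],[0,0,0,0,0,0]]
  ]
}}

```text
time_s: 38.7
position: [0.5596, -0.161, 0.2463]
eef_rot: [3.136, -0.003, 2.812]
ft_force: [-2.0, -3.3, -5.1]
grip_width: 0.0245
```

```bash
python3 k.py; python3 -c "
from h import *
h=np.radians(193.3+60.6);delta([.6032+.145*np.cos(h),-.0248+.145*np.sin(h),.248],163.3)"
```

```text
t 38.7 pos [ 559.6 -161.   246.3] rpy [179.7  -0.2 161.1] F [-2.  -3.3 -5.1] w 24.5
r 142.96924026852983 head deg 58.93466043123942
shift [-4.2 -1.9 -1.8] turn [ 0.3 -0.2 -2.2]
```

>>> {"method": "send_rows", "body": {
  "rows": [
    [[-4,-1.5,0,0,0,-2],[0,0,0,0,0,0],[0,0,0,0,0,0]]
  ]
}}

```text
time_s: 38.95
position: [0.5617, -0.1616, 0.2458]
eef_rot: [3.135, -0.005, 2.837]
ft_force: [0.1, -5.6, -4.5]
grip_width: 0.0243
```

```bash
python3 k.py
```

```text
t 38.95 pos [ 561.7 -161.6  245.8] rpy [179.6  -0.3 162.5] F [ 0.1 -5.6 -4.5] w 24.3
r 142.9336336528722 head deg 59.8288781756479
```

>>> {"method": "send_rows", "body": {
  "rows": [
    [[-3.5,0,0,0,0,-1.2],[0,0,0,0,0,0],[0,0,3,0,0,0],[0,0,3,0,0,0],[0,0,0,0,0,0],[0,0,0,0,0,0]]
  ]
}}

```text
time_s: 39.45
position: [0.5642, -0.1625, 0.2398]
eef_rot: [3.136, -0.004, 2.852]
ft_force: [0.3, -2.8, -4.0]
grip_width: 0.0242
```

```bash
python3 k.py; python3 z.py 40
```

```text
t 39.45 pos [ 564.2 -162.5  239.8] rpy [179.7  -0.2 163.4] F [ 0.3 -2.8 -4. ] w 24.2
r 143.08104351402218 head deg 60.87748457300768
t 39.6 pos [ 564.2 -162.4  239.9] rpy [179.7  -0.2 163.4] F [-0.2 -2.6 -4.2] w 24.6
center [204 197]
```

View pics/s40.png

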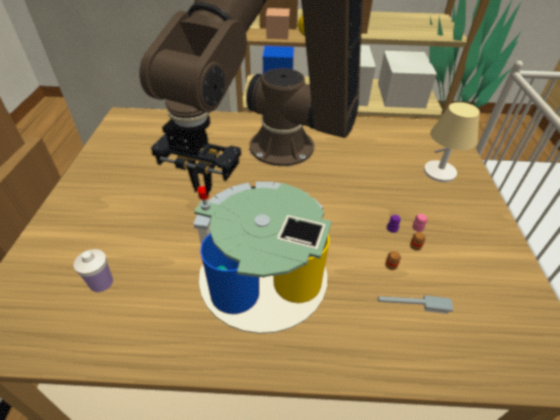

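View pics/w40.png

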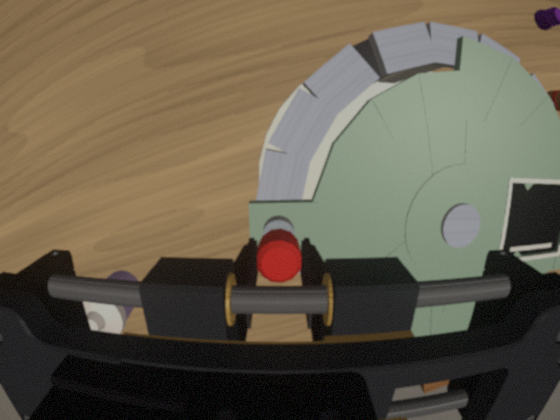

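>>> {"method": "send_rows", "body": {
  "rows": [
    [[0,0,3,0,0,0],[0,0,3,0,0,0],[0,0,2.5,0,0,0],[0,0,0,0,0,0],[0,0,0,0,0,0]]
  ]
}}

```text
time_s: 40.02
position: [0.5649, -0.1627, 0.2322]
eef_rot: [3.137, -0.0, 2.853]
ft_force: [-1.0, -2.3, -3.4]
grip_width: 0.024
```

```bash
python3 k.py; python3 z.py 41
```

```text
t 40.02 pos [ 564.9 -162.7  232.2] rpy [179.7  -0.  163.4] F [-1.  -2.3 -3.4] w 24.0
r 143.0892560954073 head deg 61.18515385941481
t 40.17 pos [ 564.9 -162.6  232.2] rpy [179.7  -0.  163.4] F [-0.4 -2.4 -0.2] w 24.3
center [204 200]
```

View pics/z41.png

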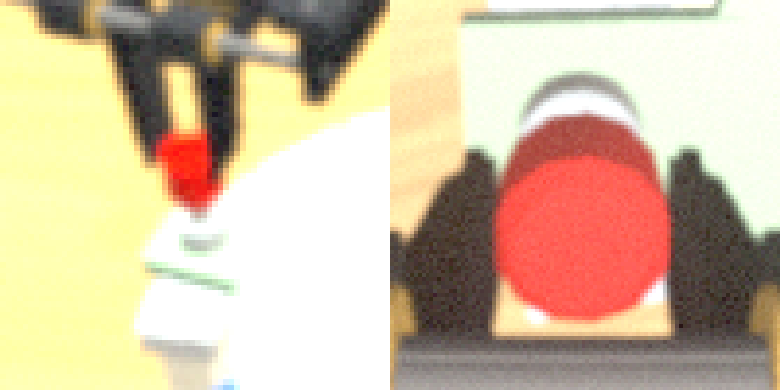

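Home: it looks the same in the wrist view as the blue-tub grip did. Release, rise and look.

>>> {"method": "send_rows", "body": {
  "rows": [
    [[0,0,0,0,0,0],[0,0,0,0,0,0],[0,0,0,0,0,0],[0,0,0,0,0,0],[0,0,-25,0,0,0],[0,0,-35,0,0,0],[0,0,-30,0,0,0],[0,0,0,0,0,0],[0,0,0,0,0,0]]
  ],
  "hand": 0.75
}}

```text
time_s: 40.92
position: [0.5645, -0.1612, 0.3248]
eef_rot: [3.133, -0.004, 2.853]
ft_force: [-1.2, 0.0, -0.2]
grip_width: 0.0709
```

Run:
```python
from h import *
s=shot('scene','s42');t=shot('top','t42');w=shot('wrist','w42');st()
for n,r in(('top',t),('scene',s)):
  print(n,[np.round(onplane(r,*b[0],.025)*1000).tolist()[:2] for b in blobs(r,'brown') ])
print([b[0] for b in blobs(s,'red')])
for z in(.247,.257):print(proj(s,[.5615,-.1637,z]))
A=s['image'][150:320,180:350];B=t['image'][110:280,210:380]
f=lambda a:cv2.resize(a,None,fx=2.3,fy=2.3,interpolation=cv2.INTER_CUBIC)
cv2.imwrite('pics/c42.png',np.hstack([f(A),f(B)])[:,:,::-1])
```

```text
t 41.07 pos [ 564.2 -161.1  323.5] rpy [179.5  -0.4 163.5] F [-0.6 -0.4 -0.2] w 71.2
top [[1157.0, 256.0], [1211.0, 101.0], [1007.0, 300.0], [1168.0, 397.0], [1122.0, 374.0], [990.0, 831.0], [550.0, 321.0], [474.0, 410.0], [444.0, -130.0], [376.0, -746.0], [195.0, -797.0], [316.0, -744.0], [248.0, -61.0], [213.0, -740.0], [36.0, 301.0]]
scene [[489.0, 404.0], [563.0, 321.0]]
[array([203.36363636, 194.53246753])]
[203.79300222 194.55380071]
[203.26697639 191.3579212 ]
```

View pics/c42.png

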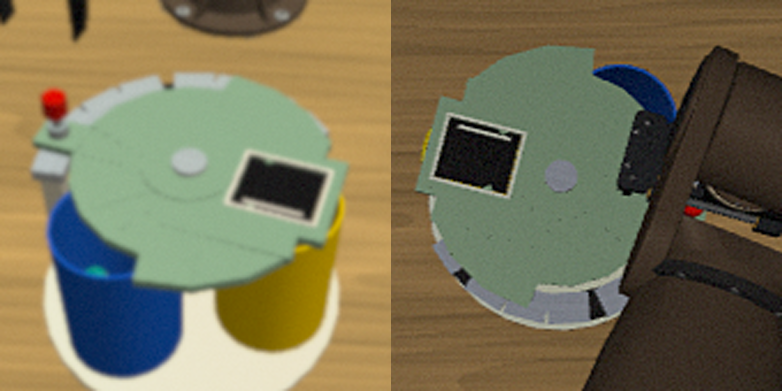

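The head is locked over the yellow tub: knob measured at (203.4,194.5), predicted home at (203.8,194.6). A teether is visible in the blue tub. Rattles next.

```bash
python3 -c "
from h import *
delta([.554,.324,.11],163.3)"
```

```text
shift [146.4 460.4 218.3] turn [ 0.5 -0.4  0.2]
```

>>> {"method": "send_rows", "body": {
  "rows": [
    [[12.1,38,0,0,0,0],[12.1,38,0,0,0,0],[12.1,38,0,0,0,0],[12.1,38,0,0,0,0],[12.1,38,0,0,0,0],[12.1,38,0,0,0,0],[12.1,38,0,0,0,0],[12.1,38,0,0,0,0],[12.1,38,5,0,0,0],[12.1,38,5,0,0,0],[12.1,38,5,0,0,0],[12.1,38,5,0,0,0]]
  ]
}}

```text
time_s: 42.07
position: [0.5516, 0.3285, 0.2935]
eef_rot: [3.141, -0.026, 2.841]
ft_force: [0.4, -0.7, 0.3]
grip_width: 0.0711
```

>>> {"method": "send_rows", "body": {
  "rows": [
    [[0,0,30,0,0,0],[0,0,40,0,0,0],[0,0,40,0,0,0],[0,0,40,0,0,0],[0,0,20,0,0,0],[0,0,0,0,0,0],[0,0,0,0,0,0],[0,0,0,0,0,0]]
  ]
}}

```text
time_s: 42.73
position: [0.5405, 0.3389, 0.1077]
eef_rot: [-3.135, -0.037, 2.851]
ft_force: [-0.3, -0.6, -0.5]
grip_width: 0.071
```

Run:
```python
from h import *
w=shot('wrist','w43')
st();delta([.554,.324,.05],163.3)
print([(np.round(x[0]),x[1][4],fplane(w,*x[0],.025)) for x in blobs(w,'brown',300)])
```

```text
t 42.78 pos [540.9 339.1 108.3] rpy [-179.7   -2.   163.4] F [-0.5  0.7  1.5] w 71.6
shift [-19.  -10.4  57.7] turn [-0.3 -2.   0.1]
[(array([327., 121.]), np.int32(400), array([0.47457392, 0.39927294, 0.025     ])), (array([274., 214.]), np.int32(349), array([0.53944886, 0.33292175, 0.025     ]))]
```

View pics/w43.png

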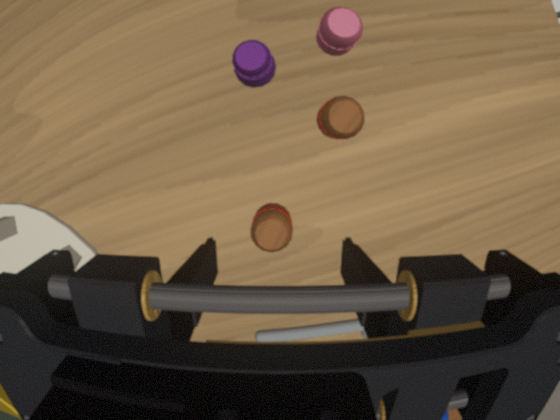

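>>> {"method": "send_rows", "body": {
  "rows": [
    [[-12,-8,0,0,-1.4,0],[0,0,25,0,0,0],[0,0,25,0,0,0],[0,0,0,0,0,0],[0,0,0,0,0,0]]
  ]
}}

```text
time_s: 43.2
position: [0.5568, 0.3264, 0.0659]
eef_rot: [3.137, 0.007, 2.851]
ft_force: [-0.7, -0.4, 0.4]
grip_width: 0.0714
```

Run:
```python
from h import *
w=shot('wrist','w44')
st();delta([.554,.324,.010],163.3)
for z in(.045,.0): print(fproj(w,[.554,.324,z]))
```

```text
t 43.25 pos [556.7 326.4  65.9] rpy [179.7   0.4 163.4] F [-0.4 -0.1 -0.2] w 71.3
shift [ 2.2 -3.4 55.9] turn [0.3 0.4 0.1]
[275.75867393 230.63760759]
[276.06037156 212.75269688]
```

View pics/w44.png

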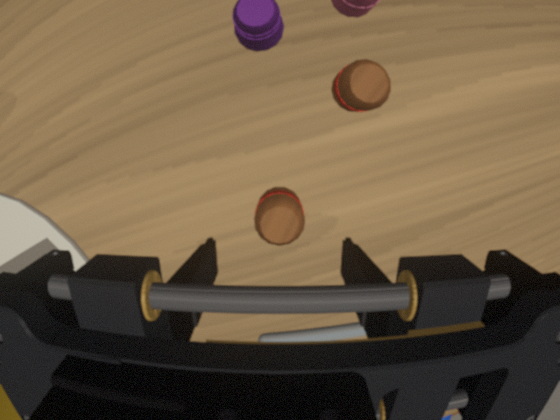

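>>> {"method": "send_rows", "body": {
  "rows": [
    [[3.5,-0.5,10,0.2,0.3,0],[0,0,18,0,0,0],[0,0,18,0,0,0],[0,0,9,0,0,0],[0,0,0,0,0,0]]
  ]
}}

```text
time_s: 43.67
position: [0.5566, 0.3281, 0.0153]
eef_rot: [3.134, 0.01, 2.851]
ft_force: [-0.1, -0.9, 0.2]
grip_width: 0.0713
```

>>> {"method": "send_rows", "body": {
  "rows": [
    [[0,0,0,0,0,0],[0,0,0,0,0,0],[0,0,0,0,0,0],[0,0,0,0,0,0],[0,0,0,0,0,0],[0,0,0,0,0,0],[0,0,0,0,0,0]]
  ],
  "hand": 0,
  "newtons": 25
}}

```text
time_s: 44.25
position: [0.5581, 0.3289, 0.0196]
eef_rot: [3.131, 0.013, 2.851]
ft_force: [-0.6, 0.2, -0.9]
grip_width: 0.0333
```

```bash
python3 z.py 45
```

```text
t 44.4 pos [558.  328.9  19.3] rpy [179.4   0.7 163.4] F [-0.4  0.6 -1.5] w 32.8
center [393 263]
```

View pics/z45.png

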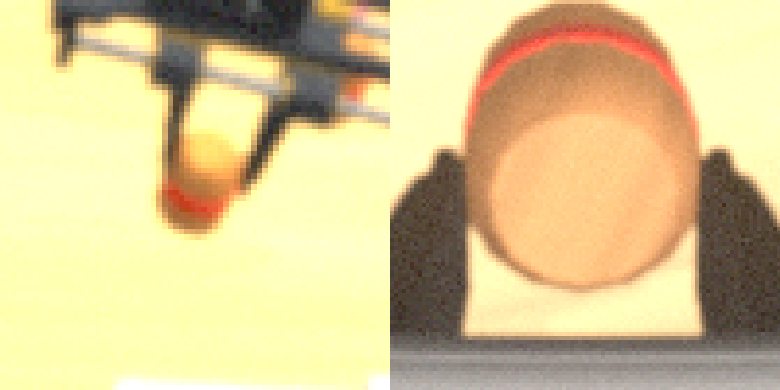

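The grip is off-centre and high. I'll regrip further along tool +x and lower.

>>> {"method": "send_rows", "body": {
  "rows": [
    [[0,0,0,0,0,0],[0,0,0,0,0,0],[0,0,0,0,0,0],[0,0,0,0,0,0],[0,0,0,0,0,0],[6,0,0,-0.4,0.4,0],[0,0,5,0,0,0],[0,0,5,0,0,0],[0,0,0,0,0,0]]
  ],
  "hand": 0.7
}}

```text
time_s: 45.15
position: [0.5516, 0.331, 0.0083]
eef_rot: [3.123, 0.005, 2.851]
ft_force: [-0.9, -0.4, 0.3]
grip_width: 0.0664
```

```bash
python3 z.py 46
```

```text
t 45.3 pos [552.1 331.1   9.1] rpy [178.9   0.3 163.4] F [0.  0.4 0.7] w 67.0
center [392 263]
```

View pics/z46.png

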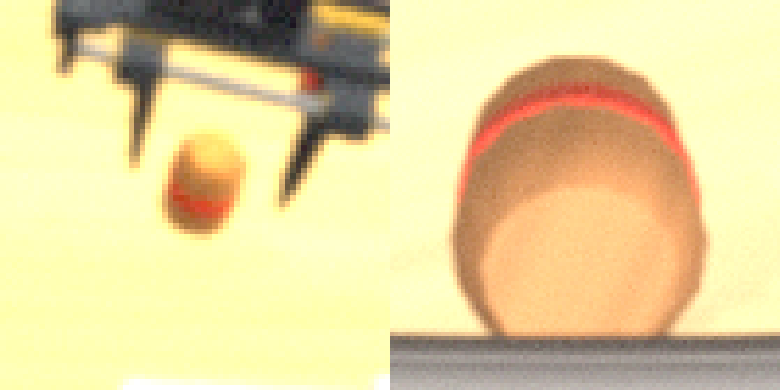

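>>> {"method": "send_rows", "body": {
  "rows": [
    [[2.5,0,0,0.5,0,0],[0,0,0,0,0,0],[0,0,0,0,0,0],[0,0,0,0,0,0],[0,0,0,0,0,0],[0,0,0,0,0,0],[0,0,0,0,0,0],[0,0,0,0,0,0]]
  ],
  "hand": 0
}}

```text
time_s: 45.97
position: [0.5498, 0.3321, 0.0096]
eef_rot: [3.132, 0.007, 2.851]
ft_force: [0.1, -0.8, 0.4]
grip_width: 0.0352
```

```bash
python3 z.py 47
```

```text
t 46.12 pos [549.8 332.1   9.6] rpy [179.4   0.4 163.4] F [-0.  -0.2 -0.2] w 35.1
center [393 263]
```

View pics/z47.png

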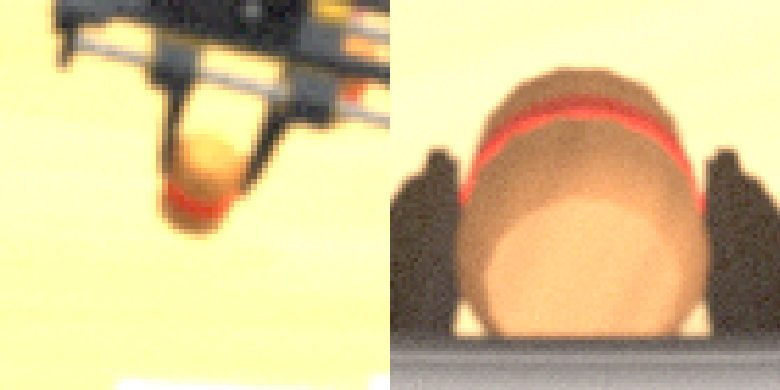

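>>> {"method": "send_rows", "body": {
  "rows": [
    [[0,0,-20,0,0,0],[0,0,-40,0,0,0],[0,0,-40,0,0,0],[0,0,-40,0,0,0],[0,0,-40,0,0,0],[0,0,-40,0,0,0],[0,0,-40,0,0,0],[0,0,-10,0,0,0],[0,0,0,0,0,0]]
  ]
}}

```text
time_s: 46.87
position: [0.5459, 0.3291, 0.29]
eef_rot: [3.136, 0.002, 2.851]
ft_force: [0.5, -0.6, -0.5]
grip_width: 0.0349
```

```bash
python3 -c "
from h import *
st();delta([.635,.0655,.25],163.3)"
```

```text
t 46.87 pos [545.9 329.1 290. ] rpy [1.797e+02 1.000e-01 1.634e+02] F [ 0.5 -0.6 -0.5] w 34.9
shift [-160.8 -227.3   39.2] turn [0.3 0.1 0.1]
```

>>> {"method": "send_rows", "body": {
  "rows": [
    [[-23,-32.3,0,0,0,0],[-23,-32.3,0,0,0,0],[-23,-32.3,0,0,0,0],[-23,-32.3,0,0,0,0],[-23,-32.3,0,0,0,0],[-23,-32.3,0,0,0,0],[-22,-32.3,0,0,0,0],[0,0,8,0,0,0],[0,0,15,0,0,0],[0,0,0,0,0,0],[0,0,0,0,0,0]]
  ]
}}

```text
time_s: 47.78
position: [0.6344, 0.0547, 0.2515]
eef_rot: [3.14, -0.012, 2.853]
ft_force: [0.3, -0.0, 0.5]
grip_width: 0.0353
```

```bash
python3 z.py 48; python3 -c "
from h import *
st();delta([.635,.0655,.25],163.3)"
```

```text
t 47.93 pos [634.7  55.5 252.7] rpy [179.9  -0.6 163.6] F [-0.  -0.2  0.4] w 35.1
center [296 219]
t 47.93 pos [634.7  55.5 252.7] rpy [179.9  -0.6 163.6] F [-0.  -0.2  0.4] w 35.1
shift [2.5 9.7 2.7] turn [ 0.1 -0.6  0.3]
```

View pics/w48.png

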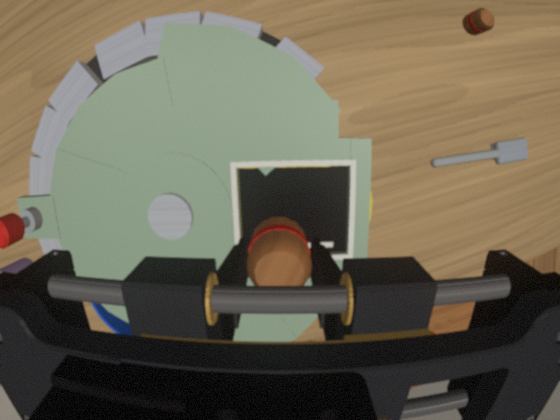

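>>> {"method": "send_rows", "body": {
  "rows": [
    [[1.5,7.5,0,0,-0.4,0],[0,0,10,0,0,0],[0,0,10,0,0,0],[0,0,0,0,0,0],[0,0,0,0,0,0]]
  ]
}}

```text
time_s: 48.35
position: [0.6354, 0.0668, 0.2325]
eef_rot: [3.138, 0.001, 2.858]
ft_force: [0.2, 0.1, -1.2]
grip_width: 0.0351
```

```bash
python3 z.py 49; python3 -c "
from h import *
delta([.635,.0655,.127],163.3)"
```

```text
t 48.5 pos [635.5  66.4 233. ] rpy [1.798e+02 1.000e-01 1.637e+02] F [ 0.1 -0.4 -0.7] w 34.9
center [301 225]
shift [  0.4  -1.4 106. ] turn [0.2 0.1 0.4]
```

View pics/w49.png

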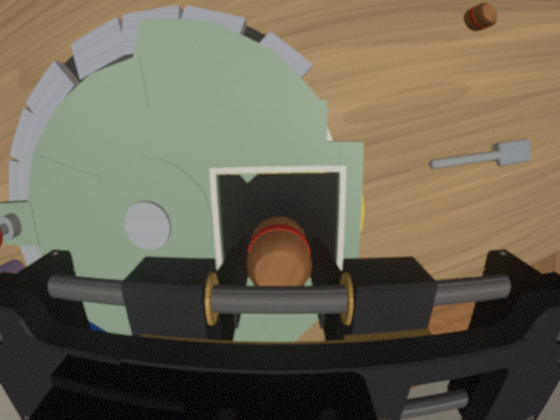

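Centred: the window spans columns 212–345, its centre is at about 278, and the rattle is at 279. Now pushing through.

>>> {"method": "send_rows", "body": {
  "rows": [
    [[0,0,12,0,0,0],[0,0,12,0,0,0],[0,0,12,0,0,0],[0,0,12,0,0,0],[0,0,12,0,0,0],[0,0,12,0,0,0],[0,0,12,0,0,0],[0,0,12,0,0,0],[0,0,7,0,0,0],[0,0,0,0,0,0],[0,0,0,0,0,0]]
  ]
}}

```text
time_s: 49.42
position: [0.6405, 0.0649, 0.1313]
eef_rot: [3.135, 0.013, 2.855]
ft_force: [0.2, 1.1, -0.5]
grip_width: 0.0347
```

```bash
python3 -c "
from h import *
st();delta([.635,.0655,.125],163.3)"
```

```text
t 49.42 pos [640.5  64.9 131.3] rpy [179.6   0.8 163.6] F [ 0.2  1.1 -0.5] w 34.7
shift [ 5.6 -1.   6.2] turn [0.4 0.8 0.3]
```

>>> {"method": "send_rows", "body": {
  "rows": [
    [[3,0,6,0,0.5,0],[0,0,0,0,0,0],[0,0,0,0,0,0],[0,0,0,0,0,0],[0,0,0,0,0,0],[0,0,0,0,0,0]]
  ],
  "hand": 0.54
}}

```text
time_s: 49.92
position: [0.639, 0.0659, 0.1279]
eef_rot: [3.134, 0.008, 2.856]
ft_force: [0.1, -0.2, 0.5]
grip_width: 0.0513
```

```bash
python3 z.py 50
```

```text
t 50.07 pos [638.9  65.9 127.7] rpy [179.5   0.5 163.6] F [0.9 0.2 0.1] w 51.1
center [298 257]
```

View pics/z50.png

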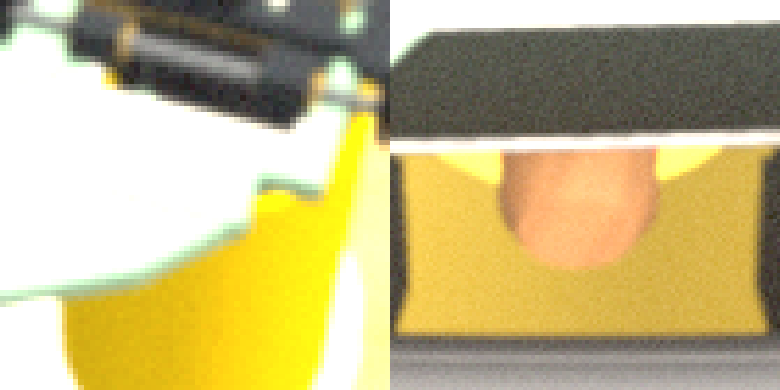

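The rattle dropped into the yellow tub. Next I rise and fetch the second one.

>>> {"method": "send_rows", "body": {
  "rows": [
    [[0,0,-10,0,0,0],[0,0,-25,0,0,0],[0,0,-30,0,0,0],[0,0,-30,0,0,0],[0,0,-30,0,0,0],[0,0,-35,0,0,0],[0,0,0,0,0,0]]
  ]
}}

```text
time_s: 50.65
position: [0.6354, 0.0649, 0.2971]
eef_rot: [3.135, 0.003, 2.855]
ft_force: [0.7, -0.8, 0.1]
grip_width: 0.0516
```

Run:
```python
from h import *
s=shot('scene','s51');t=shot('top','t51')
for n,r in(('top',t),('scene',s)): print(n,[np.round(onplane(r,*b[0],.025)*1000).tolist()[:2] for b in blobs(r,'brown',40) if b[0][0]<450])
st();delta([.478,.407,.11],163.3)
```

```text
top [[1184.0, 508.0], [1148.0, 252.0], [1007.0, 291.0], [1111.0, 406.0], [988.0, 830.0], [473.0, 407.0], [59.0, 176.0]]
scene [[488.0, 404.0]]
t 50.75 pos [633.9  64.9 291.3] rpy [179.8  -0.2 163.6] F [ 0.  -0.  -0.4] w 51.5
shift [245.5 283.4 183.4] turn [ 0.2 -0.2  0.3]
```

View pics/s51.png

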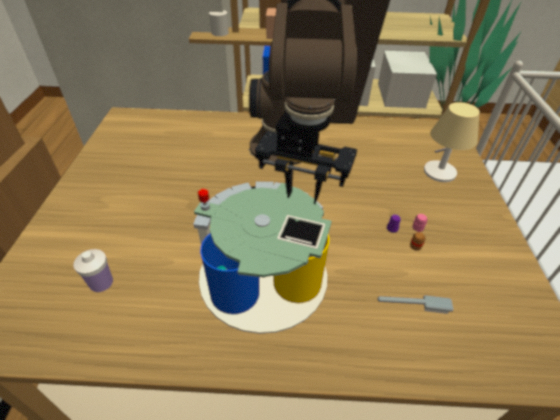

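>>> {"method": "send_rows", "body": {
  "rows": [
    [[24.5,28.3,0,0,0,0],[24.5,28.3,0,0,0,0],[24.5,28.3,0,0,0,0],[24.5,28.3,0,0,0,0],[24.5,28.3,0,0,0,0],[24.5,28.3,0,0,0,0],[24.5,28.3,10,0,0,0],[24.5,28.3,10,0,0,0],[24.5,28.3,10,0,0,0],[20,23,10,0,0,0],[0,0,30,0,0,0],[0,0,35,0,0,0]]
  ],
  "hand": 0.75
}}

```text
time_s: 51.75
position: [0.4681, 0.4119, 0.1767]
eef_rot: [-3.138, -0.017, 2.851]
ft_force: [0.5, -0.5, -0.8]
grip_width: 0.0713
```

>>> {"method": "send_rows", "body": {
  "rows": [
    [[0,0,35,0,0,0],[0,0,30,0,0,0],[0,0,0,0,0,0],[0,0,0,0,0,0],[0,0,0,0,0,0]]
  ]
}}

```text
time_s: 52.17
position: [0.4599, 0.4096, 0.0993]
eef_rot: [-3.123, -0.028, 2.853]
ft_force: [0.5, 0.5, -0.5]
grip_width: 0.0709
```

Run:
```python
from h import *
w=shot('wrist','w52')
st();delta([.473,.409,.05],163.3)
for z in(.045,.0): print(fproj(w,[.478,.407,z]))
```

```text
t 52.22 pos [460.3 409.9 100.1] rpy [-179.    -1.6  163.5] F [ 0.2  0.3 -0.4] w 71.0
shift [-13.8   3.6  49.6] turn [-1.  -1.6  0.2]
[284.79025333 243.25618837]
[284.87955094 227.44577996]
```

View pics/w52.png

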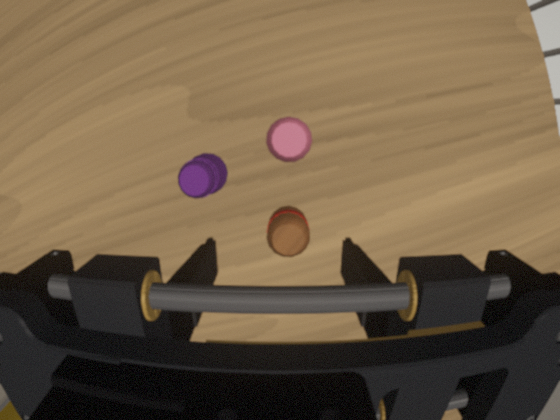

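>>> {"method": "send_rows", "body": {
  "rows": [
    [[-9,5,0,-0.7,-1.1,0],[0,0,25,0,0,0],[0,0,15,0,0,0],[0,0,0,0,0,0],[0,0,0,0,0,0]]
  ]
}}

```text
time_s: 52.63
position: [0.4772, 0.4148, 0.0678]
eef_rot: [3.132, 0.006, 2.853]
ft_force: [-0.3, -0.3, 0.1]
grip_width: 0.0711
```

Run:
```python
from h import *
w=shot('wrist','w53')
st();delta([.473,.409,.009],163.3)
for z in(.045,.0): print(fproj(w,[.478,.407,z]))
```

```text
t 52.68 pos [477.3 414.8  68. ] rpy [179.4   0.3 163.4] F [-0.2 -0.2 -0.9] w 71.2
shift [ 2.8 -7.4 58.9] turn [0.6 0.3 0.1]
[269.70495941 236.46463102]
[270.69379198 217.90701893]
```

View pics/w53.png

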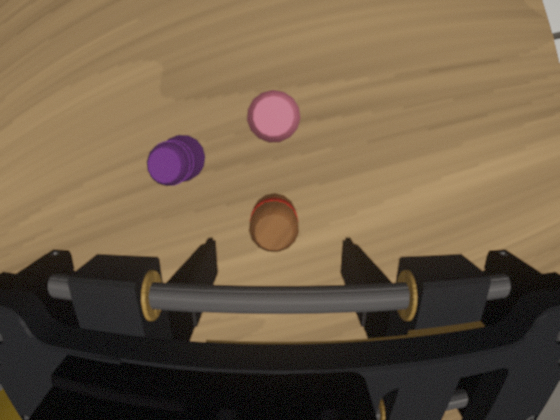

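>>> {"method": "send_rows", "body": {
  "rows": [
    [[4,-2.5,8,0.4,0.2,0],[0,0,18,0,0,0],[0,0,18,0,0,0],[0,0,12,0,0,0],[0,0,0,0,0,0],[0,0,0,0,0,0]]
  ]
}}

```text
time_s: 53.18
position: [0.4752, 0.4155, 0.0154]
eef_rot: [3.132, 0.009, 2.852]
ft_force: [-0.8, 0.5, -0.3]
grip_width: 0.0709
```

```bash
python3 z.py 54
```

```text
t 53.33 pos [475.4 415.6  16. ] rpy [179.4   0.5 163.4] F [-0.2  0.8  0.5] w 71.2
center [418 242]
```

View pics/z54.png

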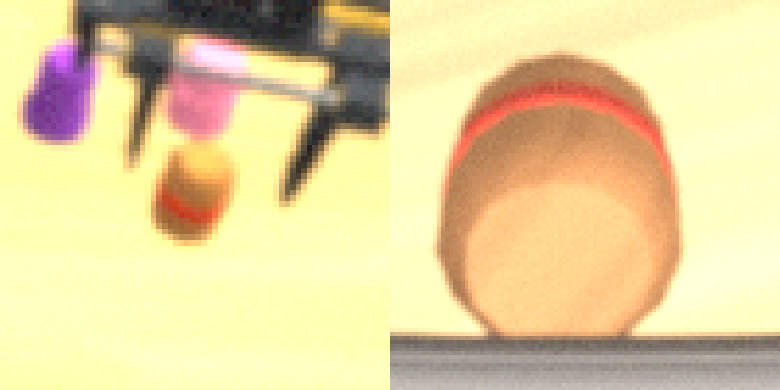

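>>> {"method": "send_rows", "body": {
  "rows": [
    [[2,-3.5,5,0.3,0,0],[0,0,2,0,0,0],[0,0,0,0,0,0],[0,0,0,0,0,0],[0,0,0,0,0,0],[0,0,0,0,0,0],[0,0,0,0,0,0],[0,0,0,0,0,0],[0,0,0,0,0,0]]
  ],
  "hand": 0
}}

```text
time_s: 54.08
position: [0.4731, 0.4132, 0.0107]
eef_rot: [3.135, 0.012, 2.852]
ft_force: [0.4, -0.6, -0.2]
grip_width: 0.0348
```

```bash
python3 z.py 55
```

```text
t 54.23 pos [473.1 413.2  10.7] rpy [179.6   0.7 163.4] F [ 0.2  0.7 -1.4] w 34.8
center [416 243]
```

View pics/z55.png

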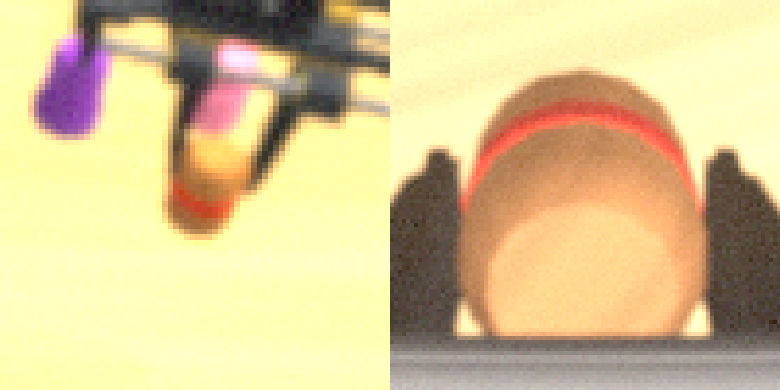

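Good grip (34.8 mm). Lift and carry.

>>> {"method": "send_rows", "body": {
  "rows": [
    [[0,0,-20,0,0,0],[0,0,-40,0,0,0],[0,0,-40,0,0,0],[0,0,-40,0,0,0],[0,0,-40,0,0,0],[0,0,-40,0,0,0],[0,0,-40,0,0,0],[0,0,-15,0,0,0],[0,0,0,0,0,0]]
  ]
}}

```text
time_s: 54.98
position: [0.4682, 0.4112, 0.2964]
eef_rot: [3.139, 0.008, 2.852]
ft_force: [-0.0, -0.2, -1.1]
grip_width: 0.035
```

```bash
python3 -c "
from h import *
st();delta([.635,.0665,.25],163.3)"
```

```text
t 54.98 pos [468.2 411.2 296.4] rpy [179.9   0.4 163.4] F [-0.  -0.2 -1.1] w 35.0
shift [-257.9 -282.9   47.7] turn [0.1 0.4 0.1]
```

>>> {"method": "send_rows", "body": {
  "rows": [
    [[-25.8,-28,0,0,0,0],[-25.8,-28,0,0,0,0],[-25.8,-28,0,0,0,0],[-25.8,-28,0,0,0,0],[-25.8,-28,0,0,0,0],[-25.8,-28,0,0,0,0],[-25.8,-28,0,0,0,0],[-25.8,-28,0,0,0,0],[-25.8,-28,0,0,0,0],[-20,-22,0,0,0,0],[0,0,10,0,0,0],[0,0,12,0,0,0]]
  ]
}}

```text
time_s: 55.98
position: [0.6351, 0.061, 0.2583]
eef_rot: [-3.139, -0.005, 2.856]
ft_force: [-0.7, -0.6, -1.5]
grip_width: 0.0352
```

>>> {"method": "send_rows", "body": {
  "rows": [
    [[0,0,0,0,0,0],[0,0,0,0,0,0]]
  ]
}}

```text
time_s: 56.15
position: [0.6336, 0.0602, 0.2529]
eef_rot: [-3.137, -0.013, 2.854]
ft_force: [-0.6, 0.2, -0.4]
grip_width: 0.0351
```

```bash
python3 z.py 56; python3 -c "
from h import *
delta([.635,.0665,.24],163.3)"
```

```text
t 56.3 pos [633.8  60.8 254.3] rpy [-179.8   -0.6  163.6] F [-0.2 -0.1 -0.1] w 35.2
center [299 218]
shift [ 0.3  5.9 14.3] turn [-0.2 -0.6  0.3]
```

>>> {"method": "send_rows", "body": {
  "rows": [
    [[0,4.5,0,0,-0.4,0],[0,0,8,0,0,0],[0,0,10,0,0,0],[0,0,0,0,0,0],[0,0,0,0,0,0]]
  ]
}}

```text
time_s: 56.72
position: [0.6351, 0.0679, 0.2363]
eef_rot: [-3.139, 0.0, 2.859]
ft_force: [-0.5, -0.3, -0.4]
grip_width: 0.0354
```

```bash
python3 z.py 57; python3 -c "
from h import *
delta([.635,.0665,.125],163.3)"
```

```text
t 56.87 pos [635.3  67.6 236.7] rpy [-179.8    0.   163.8] F [-0.2 -1.1 -1. ] w 34.8
center [302 224]
shift [ -0.   -0.8 111.7] turn [-0.2  0.   0.5]
```

View pics/w57.png

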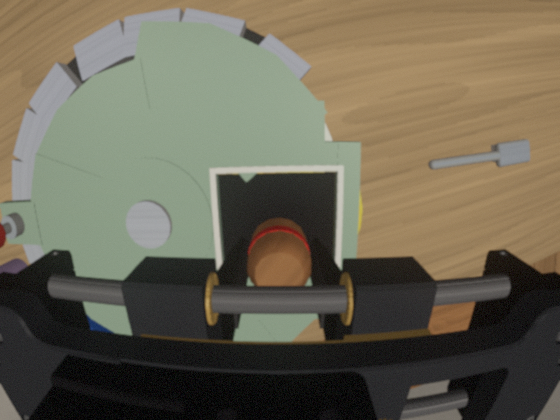

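>>> {"method": "send_rows", "body": {
  "rows": [
    [[0,-0.5,12,0,0,0],[0,0,12,0,0,0],[0,0,12,0,0,0],[0,0,12,0,0,0],[0,0,12,0,0,0],[0,0,12,0,0,0],[0,0,12,0,0,0],[0,0,12,0,0,0],[0,0,12,0,0,0],[0,0,4,0,0,0],[0,0,0,0,0,0],[0,0,0,0,0,0]]
  ]
}}

```text
time_s: 57.87
position: [0.64, 0.0654, 0.1257]
eef_rot: [3.141, 0.013, 2.857]
ft_force: [1.9, 0.2, -0.7]
grip_width: 0.035
```

```bash
python3 -c "
from h import *
st();delta([.635,.0665,.125],163.3)"
```

```text
t 57.87 pos [640.   65.4 125.7] rpy [180.    0.7 163.7] F [ 1.9  0.2 -0.7] w 35.0
shift [ 5.2 -0.3  0.7] turn [0.  0.7 0.4]
```

>>> {"method": "send_rows", "body": {
  "rows": [
    [[2,0,0,0,0.5,0],[0,0,0,0,0,0],[0,0,0,0,0,0],[0,0,0,0,0,0],[0,0,0,0,0,0],[0,0,0,0,0,0]]
  ],
  "hand": 0.54
}}

```text
time_s: 58.37
position: [0.6396, 0.066, 0.1294]
eef_rot: [3.139, 0.009, 2.857]
ft_force: [1.1, -1.3, -0.6]
grip_width: 0.0511
```

```bash
python3 z.py 58
```

```text
t 58.52 pos [639.5  66.  129.2] rpy [179.9   0.5 163.7] F [-0.1  0.1  0.1] w 50.9
center [298 256]
```

View pics/z58.png

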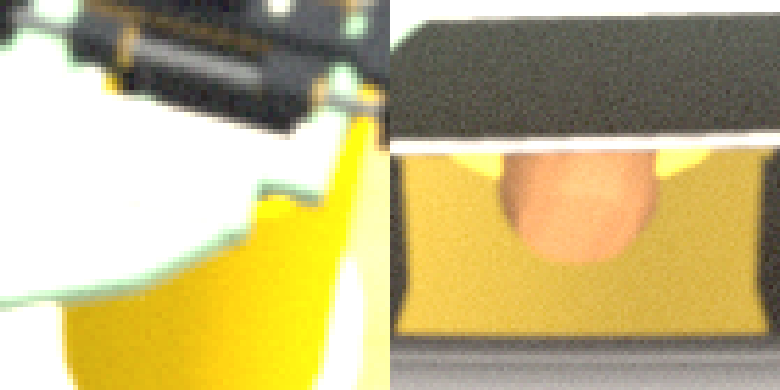

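>>> {"method": "send_rows", "body": {
  "rows": [
    [[0,0,-10,0,0,0],[0,0,-25,0,0,0],[0,0,-30,0,0,0],[0,0,-30,0,0,0],[0,0,-30,0,0,0],[0,0,-40,0,0,0],[0,0,-25,0,0,0],[0,0,0,0,0,0]]
  ]
}}

```text
time_s: 59.18
position: [0.6354, 0.066, 0.3304]
eef_rot: [-3.142, 0.002, 2.856]
ft_force: [0.5, 0.3, 0.3]
grip_width: 0.0516
```

Run:
```python
from h import *
s=shot('scene','s59');t=shot('top','t59');w=shot('wrist','w59')
for n,r in(('top',t),('scene',s)): print(n,[np.round(onplane(r,*b[0],.025)*1000).tolist()[:2] for b in blobs(r,'brown',40) if b[0][0]<450],[b[0] for b in blobs(r,'teal')],[b[0] for b in blobs(r,'red')])
st();delta([.5635,-.1625,.30],163.3)
```

```text
top [[1154.0, 255.0], [1004.0, 287.0], [1099.0, 461.0], [1060.0, 508.0], [42.0, 73.0], [17.0, 309.0]] [] [array([341.32      , 197.98666667])]
scene [[332.0, -237.0]] [] [array([203.39189189, 194.56756757])]
t 59.33 pos [634.2  65.9 324. ] rpy [-179.9   -0.3  163.7] F [-0.7 -0.3  0.1] w 51.2
shift [   3.4 -239.    24.5] turn [-0.1 -0.3  0.4]
```

View pics/s59.png

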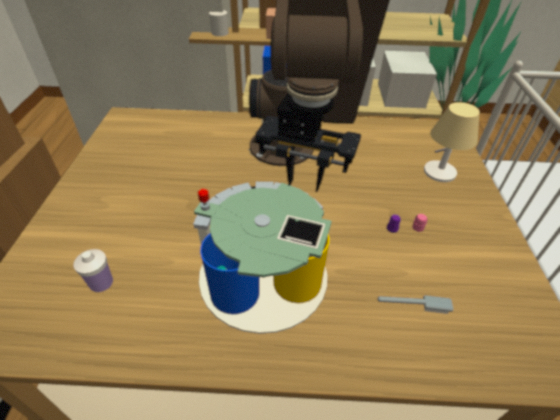

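The table holds only the look-alikes now, and the flap is shut. Now to the knob, to park the head.

>>> {"method": "send_rows", "body": {
  "rows": [
    [[0.5,-38,0,0,0,0],[0.5,-38,0,0,0,0],[0.5,-38,0,0,0,0],[0.5,-38,0,0,0,0],[0.5,-38,0,0,0,0],[0.5,-38,0,0,0,0],[0,-5,0,0,0,0],[0,0,8,0,0,0],[0,0,0,0,0,0],[0,0,0,0,0,0]]
  ],
  "hand": 0.6
}}

```text
time_s: 60.17
position: [0.5569, -0.1624, 0.2971]
eef_rot: [-3.14, -0.037, 2.86]
ft_force: [0.3, 0.3, 0.4]
grip_width: 0.057
```

```bash
python3 -c "
from h import *
st();delta([.5635,-.1625,.231],163.3)
w=shot('wrist','w60')"
```

```text
t 60.17 pos [ 556.9 -162.4  297.1] rpy [-179.9   -2.1  163.8] F [0.3 0.3 0.4] w 57.0
shift [-8.8  1.8 65.8] turn [-0.1 -2.1  0.5]
```

View pics/w60.png

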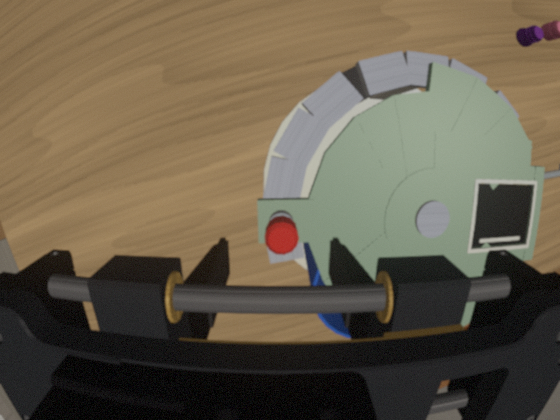

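>>> {"method": "send_rows", "body": {
  "rows": [
    [[-6,1.5,0,0,-1.5,0.3],[0,0,12,0,0,0],[0,0,15,0,0,0],[0,0,15,0,0,0],[0,0,10,0,0,0],[0,0,0,0,0,0],[0,0,0,0,0,0]]
  ]
}}

```text
time_s: 60.8
position: [0.5654, -0.1533, 0.2418]
eef_rot: [-3.141, -0.011, 2.866]
ft_force: [-0.1, -0.3, 0.4]
grip_width: 0.057
```

```bash
python3 -c "
from h import *
delta([.5635,-.1625,.231],163.3)"; python3 z.py 61
```

```text
shift [-0.8 -9.4 10.8] turn [-0.  -0.6  0.9]
t 60.95 pos [ 565.6 -153.9  242.5] rpy [-180.    -0.6  164.2] F [-0.5 -0.4 -0.6] w 57.2
center [207 197]
```

View pics/z61.png

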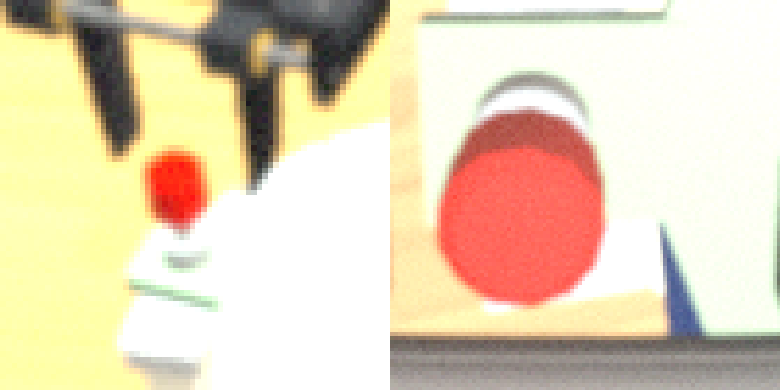

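>>> {"method": "send_rows", "body": {
  "rows": [
    [[0,-8,0,0,-0.4,0.6],[0,0,6,0,0,0],[0,0,4.5,0,0,0],[0,0,0,0,0,0],[0,0,0,0,0,0],[0,0,0,0,0,0],[0,0,0,0,0,0],[0,0,0,0,0,0],[0,0,0,0,0,0],[0,0,0,0,0,0]]
  ],
  "hand": 0,
  "newtons": 30
}}

```text
time_s: 61.78
position: [0.5637, -0.1626, 0.233]
eef_rot: [-3.141, 0.001, 2.853]
ft_force: [0.4, 0.7, -0.6]
grip_width: 0.024
```

```bash
python3 k.py; python3 z.py 62
```

```text
t 61.78 pos [ 563.7 -162.6  233. ] rpy [-1.800e+02  1.000e-01  1.635e+02] F [ 0.4  0.7 -0.6] w 24.0
r 143.33040369042163 head deg 60.70210436256468
t 61.93 pos [ 563.7 -162.6  233. ] rpy [-1.800e+02  1.000e-01  1.635e+02] F [-0.6 -0.1 -0. ] w 24.0
center [204 199]
```

View pics/z62.png

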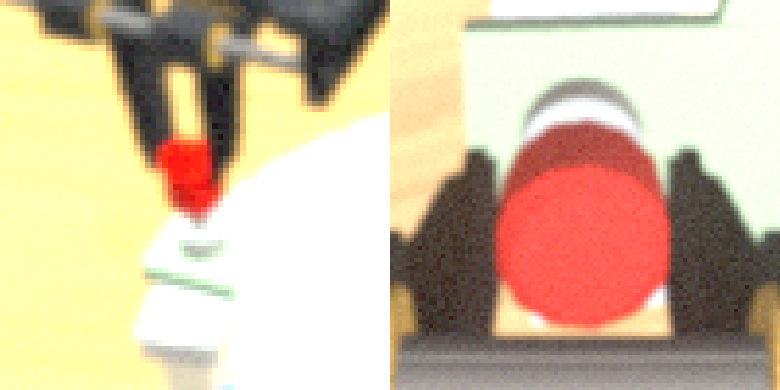

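>>> {"method": "send_rows", "body": {
  "rows": [
    [[0,0,-4,0,0,0],[0,0,-4,0,0,0],[0,0,-4,0,0,0],[0,0,-4,0,0,0],[0,0,0,0,0,0],[0,0,0,0,0,0],[12.6,0.55,0,0,0,5],[12.6,0.55,0,0,0,5],[12.6,0.55,0,0,0,5],[12.6,0.55,0,0,0,5],[12.6,0.55,0,0,0,5],[12.6,0.55,0,0,0,5]]
  ]
}}

```text
time_s: 62.93
position: [0.498, -0.1226, 0.2479]
eef_rot: [-3.141, -0.002, 2.308]
ft_force: [3.4, 2.2, -4.0]
grip_width: 0.0246
```

```bash
sed -i 's/\[.6032,-.0248\]/[.604,-.023]/; s/193.3/193.9/' k.py; python3 k.py; python3 -c "
from h import *
delta([.4632,-.0578,.249],103.4)"
```

```text
t 62.93 pos [ 498.  -122.6  247.9] rpy [-1.799e+02 -1.000e-01  1.323e+02] F [ 3.4  2.2 -4. ] w 24.6
r 145.4327844176176 head deg 29.302753906264456
shift [71.3 17.8 -0.9] turn [-0.1 -0.1 28.9]
```

>>> {"method": "send_rows", "body": {
  "rows": [
    [[12.1,0.5,0,0,0,4.8],[12.1,0.5,0,0,0,4.8],[12.1,0.5,0,0,0,4.8],[12.1,0.5,0,0,0,4.8],[12.1,0.5,0,0,0,4.8],[9,0.5,0,0,0,3.5],[0,0,0,0,0,0],[0,0,0,0,0,0]]
  ]
}}

```text
time_s: 63.6
position: [0.4629, -0.0576, 0.2485]
eef_rot: [3.141, -0.001, 1.802]
ft_force: [1.0, 0.0, -4.6]
grip_width: 0.0243
```

```bash
python3 k.py; python3 -c "
from h import *
delta([.4632,-.0578,.249],103.4)"
```

```text
t 63.6 pos [462.9 -57.6 248.5] rpy [ 1.800e+02 -1.000e-01  1.033e+02] F [ 1.   0.  -4.6] w 24.3
r 145.33236762816028 head deg -0.10728634991119179
shift [-0.2  0.3 -0.5] turn [ 0.  -0.1 -0.1]
```

On target. Lower the plunger.

>>> {"method": "send_rows", "body": {
  "rows": [
    [[0,0,4,0,0,0],[0,0,4,0,0,0],[0,0,4,0,0,0],[0,0,3.5,0,0,0],[0,0,0,0,0,0],[0,0,0,0,0,0]]
  ]
}}

```text
time_s: 64.1
position: [0.4633, -0.0588, 0.2324]
eef_rot: [3.141, -0.002, 1.807]
ft_force: [-3.2, 4.2, 2.8]
grip_width: 0.0241
```

```bash
python3 k.py; python3 z.py 63
```

```text
t 64.1 pos [463.3 -58.8 232.4] rpy [ 1.799e+02 -1.000e-01  1.035e+02] F [-3.2  4.2  2.8] w 24.1
r 145.20959754016107 head deg 0.3912762200295674
t 64.25 pos [463.3 -58.8 232.4] rpy [ 1.799e+02 -1.000e-01  1.035e+02] F [-1.7  4.3  3.5] w 24.3
center [252 174]
```

View pics/z63.png

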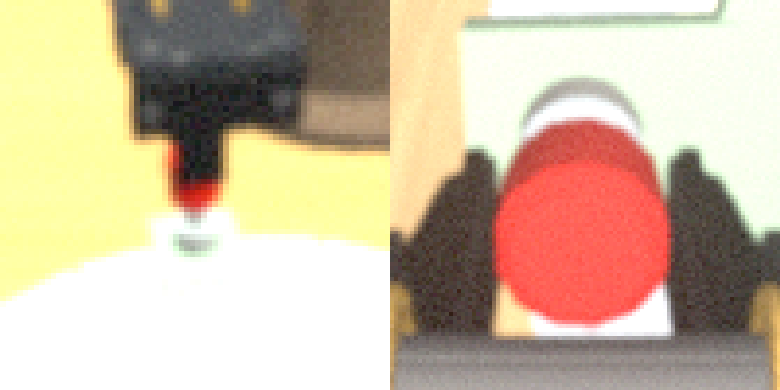

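Home, bottomed out with slight upward force. Release, rise and back away.

>>> {"method": "send_rows", "body": {
  "rows": [
    [[0,0,0,0,0,0],[0,0,0,0,0,0],[0,0,0,0,0,0],[0,0,0,0,0,0],[0,0,0,0,0,0],[0,0,-25,0,0,0],[0,0,-35,0,0,0],[0,0,-40,0,0,0],[-38,0,-10,0,0,0],[-38,0,0,0,0,0],[-38,0,0,0,0,0],[-38,0,0,0,0,0]]
  ],
  "hand": 0.8
}}

```text
time_s: 65.25
position: [0.5002, -0.2081, 0.3493]
eef_rot: [3.138, 0.004, 1.817]
ft_force: [0.9, 0.1, -0.8]
grip_width: 0.0759
```

>>> {"method": "send_rows", "body": {
  "rows": [
    [[-38,0,0,0,0,0],[-38,0,0,0,0,0],[0,0,0,0,0,0],[0,0,0,0,0,0],[0,0,0,0,0,0]]
  ]
}}

```text
time_s: 65.67
position: [0.5195, -0.2933, 0.3476]
eef_rot: [3.139, 0.005, 1.811]
ft_force: [-0.4, 0.2, 0.8]
grip_width: 0.0753
```

Run:
```python
from h import *
s=shot('scene','s65');t=shot('top','t65');st()
print([b[0] for b in blobs(s,'red')],[b[0] for b in blobs(t,'red')])
f=lambda a:cv2.resize(a,None,fx=2.3,fy=2.3,interpolation=cv2.INTER_CUBIC)
cv2.imwrite('pics/c65.png',np.hstack([f(s['image'][150:320,180:350]),f(t['image'][110:280,210:380])])[:,:,::-1])
```

```text
t 65.77 pos [ 519.5 -292.2  348. ] rpy [179.8   0.3 103.8] F [-0.1 -0.4 -0. ] w 76.1
[array([251.72727273, 169.05454545])] [array([299.54545455, 241.02597403])]
```

View pics/c65.png

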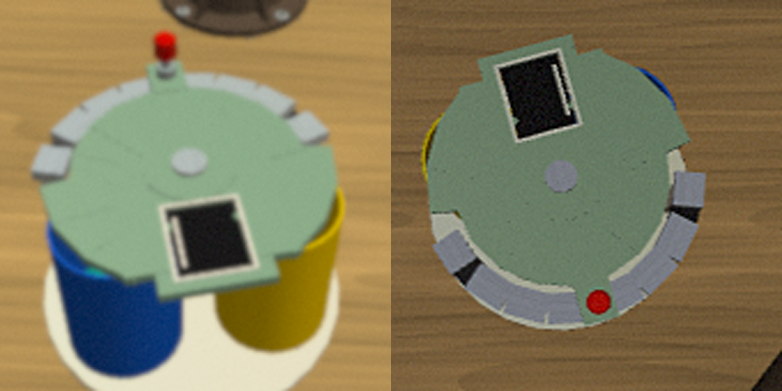

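View pics/s65.png

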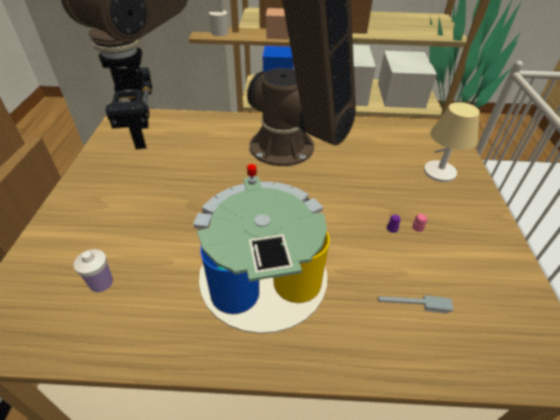

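Run:
```python
from h import *
s=manip.read_camera('scene')
b=blobs(s,'teal',4);print([(x[0],x[1][4]) for x in b])
for x in b:
  if 200<x[0][0]<260:
    for z in(.05,.1,.15,.19): 
      p=onplane(s,*x[0],z); print(z,p,"dist to tub axis",np.hypot(*(p[:2]-[.669,-.092])))
manip.get_state(); manip.close_job()
```

```text
[(array([220.9375, 267.3125]), np.int32(16))]
0.05 [ 0.62195623 -0.13184178  0.05      ] dist to tub axis 0.061648065312451344
0.1 [ 0.65941128 -0.12134603  0.1       ] dist to tub axis 0.03087285106036006
0.15 [ 0.69686634 -0.11085028  0.15      ] dist to tub axis 0.03364321609039495
0.19 [ 0.72683039 -0.10245368  0.19      ] dist to tub axis 0.05876761839568288
the job is handed in; nothing more can be done
```

I put all three teethers through the flap into the blue tub and both rattles into the yellow tub. Then I turned the head back to its parked position and handed the job in at about 66 s of the 210 s. No verdict is reported back.

**Last checks (passed):**
- The knob is within 1 pixel of its start position in both the scene and top views, so the head is parked and the plunger is home.
- The flap looks shut, and the gripper was well clear of everything.
- Only the purple and pink look-alikes, the cup and the hairbrush are left on the table, and the cup and brush look unmoved.

**Uncertain or in disagreement:**
- **Fingertips:** the images showed the fingertips about 17 mm behind the TCP, not 17 mm ahead as documented. This caused one missed grasp on the knob. I used the measured offset after that.
- **Rattle regrip:** the first rattle was gripped off-centre, so I regripped it before lifting.
- **Teether height:** my last look at the teether visible in the blue tub used a single ray, which fits a height between about 50 and 150 mm. I take it to be resting on the pile, but I did not measure its height directly.

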